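# Zero the type-height gauge on the master bar and gauge a stamping block

## Robot

A 6-joint arm with a two-finger parallel gripper is mounted at the origin on the work surface. World frame = base frame: x ahead of the robot, y to its left, z up, the work surface at z = 0. Lengths are in mm, angles in rad, forces in N, time in s.
With the tool pointing down it reaches from about 350 to 875 mm from the base axis. Payload 4.2 kg.
Tool frame: the origin (TCP) lies at the very end of the fingers, on their centre line; the grasp point (between the pads) lies 19 mm behind it (arm.tcp_to_grasp is the x of the grasp point in the tool frame, in mm); x points along the fingers, z is the direction in which the jaws open and shut, and the axes are right-handed (so a half turn about x gives the same grasp; the last joint's range is limited). The gripper opens to 85 mm and grips with 20 to 120 N. Pads are 22 mm wide; open, the fingers measure 114 mm over their backs; the gripper's body (76 mm by 85 mm) begins 54 mm behind the grasp point. The pads swing forward as they close: fully open they stand 13 mm farther back than shut.
Start: joints at [-0.93, 0.385, 0.008, 0, -1.194, -0.259], TCP at [232.883, -579.97, 231.312] pointing down, gripper open.
Joint ranges: [-3.14, 3.14], [-1.21, 2.06], [-1.07, 1.41], [-3.16, 2.05], [-2.99, -0.16], [-3.1, 3.1]. Speed limits (rad/s): [2.79, 2.79, 3.14, 3.14, 3.14, 3.14].

## Interface

Orientations are given as a unit quaternion [x, y, z, w].
In Python, from bench import status, get_image, job, arm gives the robot as it stands.
- The arm moves only by the tool apply_moves, never from a script. Its argument "targets" is text: rows parted by semicolons, each of 5 numbers parted by spaces: the shift along the tool's x, y, z in mm, then the turn about the tool's x in degrees, then the gripper's target within -1 to 1 (shut at 1, half-way at 0, fully open at -1). In form: dx dy dz spin hand; .... A call has 1 to 10 rows; each row is the pose to reach, as a shift and turn from the pose commanded when the call began, along the tool's axes at that moment; what a row does not reach only later rows make up. A row lasts 1/12 s, in which the tool goes at most 41.7 mm and 7.16 degrees, less where a joint would pass 70% of its speed; a pose out of reach is approached as far as the arm can. A call with a gripper value outside its range is refused whole. The fingers move at their own pace and stop on an object; the grip force is fixed at half the most. Time passes only in rows, so rows that repeat a pose let the fingers close. It gives the time, the measured TCP pose, the force and the opening at its end, in the units of the state.
- status.read_state(): the state, without advancing time (a new reading comes with each control period).
- get_image(name): name is "side" or "top" or "wrist"; returns a dict with "img" (384x512x3 uint8, red, green, blue), "mtx" (3x3 intrinsics, pixels), "k1" (the pictures are not rectified: a ray, as slopes to the right and down, at radius r is drawn at 1 + k1 r^2 times it, then the intrinsics apply), "world_from_camera" (4x4, takes a point from camera to world coordinates). Camera axes: x right, y down, z forward; pixel columns grow to the right and rows downward; lengths in mm; the calibration is good to about 2 mm. A picture is of the moment at which its call begins. There is no depth.
- job.job_done(): hands the job in, once; it reports no verdict.
The state is a dict: "clock": time; "joints": joint angles; "joint_vel": joint speeds; "joint_efforts": joint torques, N m; "position": TCP position; "ee_rot": TCP orientation; "contact_force": force on the tool from outside, world axes, zero at the start; "wrist_torque": the same for the moment, N m; "gripper_width": finger opening in mm.
Only numpy, scipy, OpenCV 4.12 (cv2) and the standard library are available. Lean on these libraries where they do the work, as an engineer would, in place of code of your own. Each camera call takes 0.05 s, during which the arm holds its last target.

## Task

The master bar is standing under the plunger of the type-height gauge: turn the dial's bezel until its zero mark lies under the needle, and let go. Then draw the master out along the anvil and lay it flat on the wooden board, and slide the brass-faced stamping block in its place, straight and centred under the plunger, gently home against the back stop (feel for it, do not ram it). Leave the block there, released, with the dial showing its true difference from the master, and do not strain the plunger or disturb the other things on the bench.

Things in the scene. Friction and masses are not known exactly. Their poses are not given: they have to be found in the camera images.
- stand: gauge stand: cast base 236 x 124 x 18 mm with a flat steel anvil, top 24 mm above the bench, x -110 to +75, 100 mm wide. Origin on the bench below the plunger's axis; x points from the open front to the column (24 mm thick, 127 high, at x = +92), z up. Blocks slide in along +x. An arm 22 mm wide, 68 to 84 mm above the bench, carries the dial over the origin.
- stop_guide: dark guide block of the back stop, fixed on the anvil; same frame as the stand. In it a steel stop plate, 46 mm wide and 15 mm high, is clamped (it does not give) with its front face anywhere from x = +12 to +30 mm: that setting is not measured and must be felt. A light push of a few newtons is enough; over 10 N is ramming.
- foot (a point): lowest point of the plunger's foot, a polished domed steel button 18 mm wide (dome radius 12 mm) on the stand's z axis, sprung down with 2 to 2.5 N. With nothing under it, it hangs 20.3 mm over the anvil (give or take 0.4); a higher block slid in along the anvil lifts it by its dome. Travel 8 mm.
- plunger: the plunger under the dial; same frame as the stand, apart from its rise.
- head: column, arm and dial gauge, fixed; same frame as the stand (height within 0.4 mm). The dial lies flat, facing up, over the plunger.
- dial_centre (a point): centre of the dial's bezel, on the plunger's axis, half-way up, 109 mm above the bench. The bezel is a knurled steel ring 52 mm wide and 10 mm high, open to a grip across it from above; the fixed case below is 48 mm wide, down to 89 mm. Bezel and white dial face turn together about the vertical against 0.05 N m of friction and stay where left.
- zero_mark (a point): the zero mark, a black wedge on the white dial face, 20 mm from the dial's centre; it turns with the bezel. At the start it lies 0.4 to 1.6 rad behind the needle: the bezel has to be turned clockwise, seen from above.
- needle_tip (a point): tip of the black needle, 20 mm from the dial's centre. It follows the plunger: one turn is 10 mm, clockwise seen from above as the plunger rises. It does not turn with the bezel.
- master_mid (a point): centre of the master bar, plain ground aluminium with a dark line near each end, 120 x 32 x 23.3 mm (x, y, z), 0.2 to 0.3 kg. At the start it stands on the anvil along the stand's x, under the plunger, its front end about 110 mm before the plunger's axis.
- block_mid (a point): centre of the stamping block, a wooden base with an engraved brass plate on top, 120 x 40 x 21.8 mm (x, y, z), 0.16 to 0.25 kg, both ends alike. At the start it lies on the board, along its x, in the half with y below 0. Under the plunger it should show 1.5 mm less than the master, about 0.94 rad back from zero.
- board: plain wooden board, fixed, 200 x 200 x 12 mm; origin at the centre of its underside, top at z = 12 mm. The half with y above 0 is free for the master (centre it on y = 45 mm, along x).
- paste_jar: bystander: paste jar with white lid, 66 mm wide and 75 mm high; origin under its centre.
- brush: bystander: brush lying on the bench near the jar, along its x.
- folder: bystander: flat bone folder 150 x 22 x 5 mm lying on the bench between robot and gauge, along its x.
Mind the look-alikes: they are no part of the job. There is more than one size of the part that bears master_mid; the job needs the smallest.

How it is judged:
By the outcome, as a careful person would: the job done as asked, in the order asked, and still so for the second after the job is handed in, with the robot touching nothing.
It also fails if it takes over 72 s, if anything falls off the work surface, if the arm or the gripper's body presses on something with over 40 N, if the wrist force passes 120 N, or if a joint passes its speed limit or range.

## Working session

There is one attempt and no reset: what is moved stays moved. The work goes in short steps, Python scripts to look and compute and a tool call to move; the robot and the scene stay as the last step left them, time stands still between calls to the robot, and variables do not carry over. Pictures are saved under pics/ and viewed, and the job is handed in when it is done.

Besides the shell and the picture viewer there is one more tool, called after ">>>" as name(argument=value, ...), one argument or row to a line, values as JSON. apply_moves: Moves the arm, as the interface text tells. Its arguments: {"type":"object","properties":{"targets":{"type":"string"}},"required":["targets"]}

```bash
ls; mkdir -p pics; cat > h.py <<'E'
import numpy as np,cv2
from bench import status,get_image,job,arm
def snap(n,tag):
    d=get_image(n); cv2.imwrite(f'pics/{tag}.png',d['img'][:,:,::-1]); np.savez(f'pics/{tag}.npz',**{k:np.array(d[k]) for k in d}); return d
def load(tag): return dict(np.load(f'pics/{tag}.npz'))
def ray(d,u,v):
    K=d['mtx'];x=(u-K[0,2])/K[0,0];y=(v-K[1,2])/K[1,1];xd=np.array([x,y]);p=xd.copy()
    for _ in range(50): p=xd/(1+float(d['k1'])*(p@p))
    T=d['world_from_camera'];return T[:3,3],T[:3,:3]@np.array([p[0],p[1],1.])
def at(d,u,v,z):
    o,r=ray(d,u,v);return o+r*(z-o[2])/r[2]
def proj(d,P):
    T=np.linalg.inv(d['world_from_camera']);q=T[:3,:3]@np.asarray(P,float)+T[:3,3];p=q[:2]/q[2];p=p*(1+float(d['k1'])*(p@p));K=d['mtx'];return np.array([K[0,0]*p[0]+K[0,2],K[1,1]*p[1]+K[1,2]])
def crop(tag,u0,v0,u1,v1,s):
    im=cv2.imread(f'pics/{tag}.png')[v0:v1,u0:u1];cv2.imwrite(f'pics/{tag}_c{u0}_{v0}.png',cv2.resize(im,None,fx=s,fy=s,interpolation=cv2.INTER_CUBIC))
E
python3 - <<'E'
from h import *
for n in ['side','top','wrist']:
    d=snap(n,n+'0'); print(n,d['mtx'].tolist(),d['k1'],np.round(d['world_from_camera'],3).tolist())
print(status.read_state(), arm.tcp_to_grasp)
E
```

```text
pics
side [[398.69124407814564, 0.0, 259.8360735303481], [0.0, 398.69124407814564, 198.33847730020307], [0.0, 0.0, 1.0]] -0.0903276085126667 [[-0.987, -0.112, 0.118, 459.423], [-0.162, 0.73, -0.664, 737.146], [-0.012, -0.674, -0.739, 943.813], [0.0, 0.0, 0.0, 1.0]]
top [[433.9620241659108, 0.0, 253.58385108440146], [0.0, 433.9620241659108, 189.05703411563655], [0.0, 0.0, 1.0]] -0.06217551102324944 [[0.022, -0.987, 0.161, 411.479], [-1.0, -0.026, -0.018, -12.944], [0.022, -0.16, -0.987, 1310.636], [0.0, 0.0, 0.0, 1.0]]
wrist [[288.0227001708219, 0.0, 257.76191444185605], [0.0, 288.0227001708219, 186.1397235747513], [0.0, 0.0, 1.0]] -0.029937971845820695 [[-0.373, 0.89, 0.263, 165.0], [0.928, 0.357, 0.107, -607.444], [0.002, 0.284, -0.959, 373.132], [0.0, 0.0, 0.0, 1.0]]
{'clock': 0.15, 'joints': array([-9.30428449e-01,  3.85388771e-01,  6.90955832e-03, -3.24925532e-04,
       -1.19396766e+00, -2.58632848e-01]), 'joint_vel': array([-8.86086375e-05, -2.00592065e-03,  1.48901100e-03,  3.64038861e-03,
       -5.03928493e-05,  2.82940220e-04]), 'joint_efforts': array([ 1.86588477e-03, -3.92678905e+01,  1.88582522e+01,  4.18859929e+00,
       -3.44588923e-03, -3.61676470e-06]), 'position': array([ 232.69384066, -579.59360216,  230.459722  ]), 'ee_rot': array([-0.5852357 ,  0.39580644,  0.58626719,  0.39639277]), 'contact_force': array([ 0.26838975,  0.27794488, -0.29997593]), 'wrist_torque': array([-0.03565226,  0.00748766,  0.01142453]), 'gripper_width': 85.43970501806406} -18.700000000000003
```

View pics/top0.png

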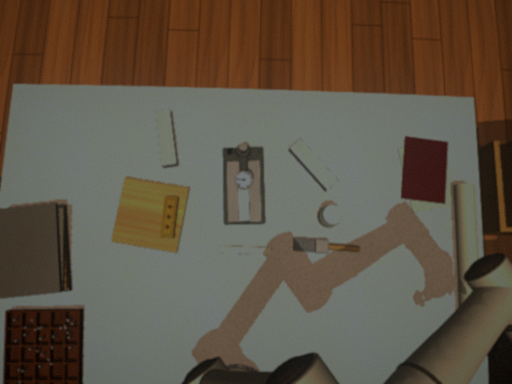

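View pics/side0.png

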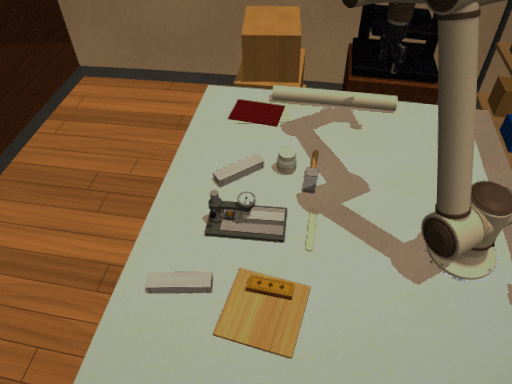

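View pics/wrist0.png

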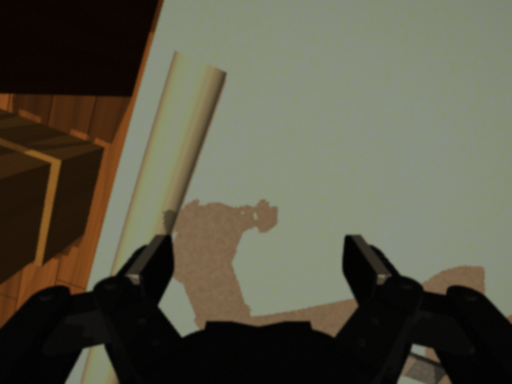

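```bash
python3 - <<'E'
from h import *
crop('top0',205,130,285,240,6)
crop('side0',190,170,310,250,6)
crop('top0',100,100,210,260,4)
crop('top0',270,120,370,260,4)
d=load('top0')
for n,u,v,z in [('base BL',224,223,18),('base BR',265,222,18),('TL',222,148,18),('TR',262,147,18),('board',127,178,12),('board',189,186,12),('board',177,252,12),('board',112,240,12),('dial',244,180,114)]:
    print(n,np.round(at(d,u,v,z),1))
E
```

```text
base BL [517.2  49.4  18. ]
base BR [523.2 -72.7  18. ]
TL [746.8  63.2  18. ]
TR [753.3 -59.3  18. ]
board [646.9 349.3  12. ]
board [627.2 159.4  12. ]
board [428.2 186.   12. ]
board [458.3 381.5  12. ]
dial [631.3  -7.2 114. ]
```

View pics/top0_c205_130.png

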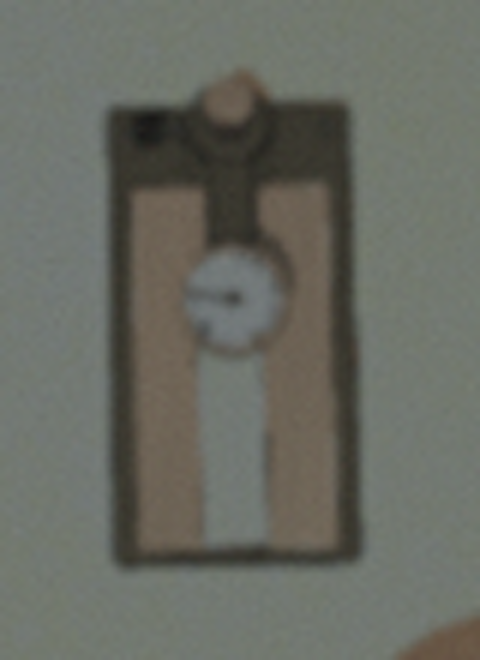

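View pics/side0_c190_170.png

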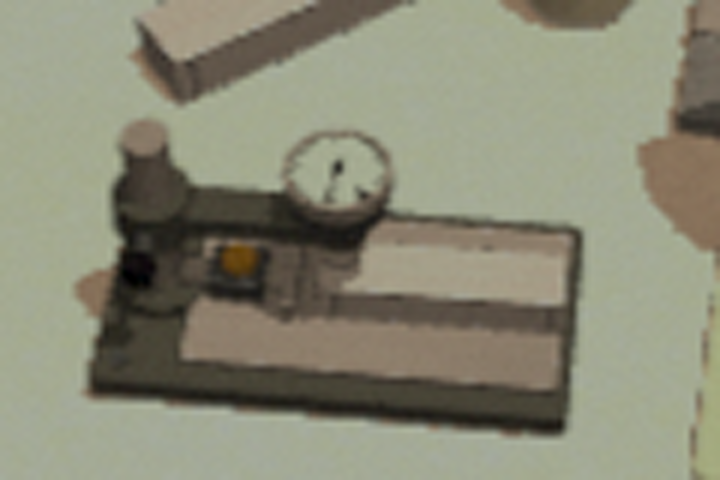

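View pics/top0_c100_100.png

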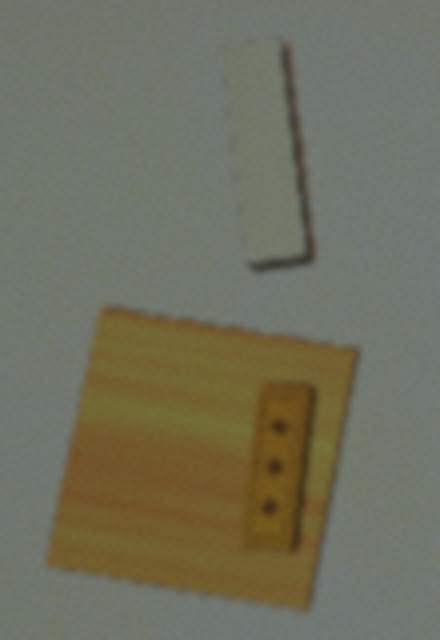

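View pics/top0_c270_120.png

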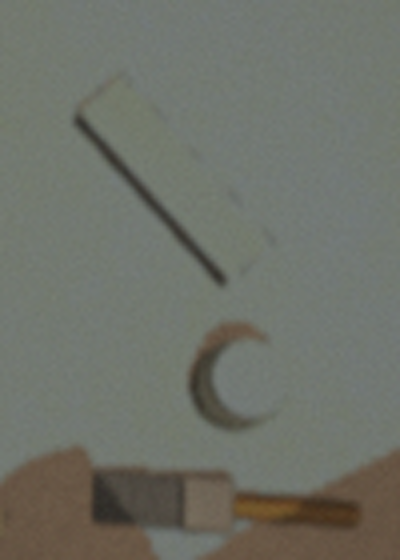

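```bash
cat >> h.py <<'E'
from scipy.spatial.transform import Rotation as Ro
def plan(x,y,z,yaw,s=None,R=None,p=None):
    """yaw = world yaw of camera-away direction(-> stand +x when camera on robot side). prints tool shifts"""
    s=s or status.read_state(); R=Ro.from_quat(s['ee_rot']).as_matrix(); p=np.array(s['position'])
    yn=CY*R[:,1]; cur=np.arctan2(yn[1],yn[0])
    d=R.T@(np.array([x,y,z])-p); dy=(yaw-cur+np.pi)%(2*np.pi)-np.pi
    print('now',np.round(p,1),'yaw',round(cur,4),'tilt',np.round(R[:,0],4)); print('shift',np.round(d,2),'spin deg',round(-np.degrees(dy),2))
CY=1
E
python3 - <<'E'
import h
from h import *
s=status.read_state();R=Ro.from_quat(s['ee_rot']).as_matrix();print(np.round(R,3))
d=load('wrist0');T=d['world_from_camera'];print('cam in tool',R.T@(T[:3,3]-s['position']), R.T@T[:3,:3])
plan(600,-10,231,0.06)
# stop/guide etc from top
t=load('top0')
def c(u,v):return 205+u/6-.0,130+v/6
for n,(u,v),z in [('m fr L',(205,548),47.3),('m fr R',(267,548),47.3),('mL',(203,360),47.3),('mR',(265,360),47.3),('anv FL',(135,550),24),('anv FR',(335,550),24),('anv BL',(132,188),24),('anv BR',(328,184),24),('dial',(235,298),114),('col',(230,100),127)]:
    print(n,np.round(at(t,*c(u,v),z),1))
def c(u,v):return 100+u/4,100+v/4
for n,(u,v),z in [('blk',(264,383),33.8),('blk',(312,386),33.8),('blk',(294,550),33.8),('blk',(244,546),33.8),('bd',(103,310),12),('bd',(358,348),12),('bd',(308,608),12),('bd',(48,566),12),('bar',(225,42),23),('bar',(283,40),23),('bar',(313,260),23),('bar',(252,266),23)]:
    print(n,np.round(at(t,*c(u,v),z),1))
E
```

```text
[[-0.001 -0.928 -0.372]
 [ 0.002 -0.372  0.928]
 [-1.     0.     0.002]]
cam in tool [-142.66312049   73.21485251   -0.39824211] [[-2.79794958e-04 -2.83812484e-01  9.58879761e-01]
 [ 3.91074307e-04 -9.58879756e-01 -2.83812368e-01]
 [ 9.99999884e-01  2.95583968e-04  3.79281492e-04]]
now [ 232.7 -579.6  230.5] yaw -2.76 tilt [-7.0e-04  1.5e-03 -1.0e+00]
shift [ 4.0000e-02 -5.5301e+02  3.9183e+02] spin deg -161.57
m fr L [520.8   4.   47.3]
m fr R [521.5 -26.1  47.3]
mL [613.2   7.5  47.3]
mR [614.  -22.9  47.3]
anv FL [520.9  38.9  24. ]
anv FR [523.4 -60.   24. ]
anv BL [704.   46.3  24. ]
anv BR [708.8 -52.8  24. ]
dial [632.2  -7.7 114. ]
col [724.   -2.9 127. ]
blk [592.4 223.4  33.8]
blk [591.1 187.7  33.8]
blk [469.7 194.9  33.8]
blk [471.7 231.6  33.8]
bd [648.4 353.2  12. ]
bd [624.1 157.7  12. ]
bd [428.2 186.   12. ]
bd [453.9 381.2  12. ]
bar [859.8 270.8  23. ]
bar [862.5 225.9  23. ]
bar [688.9 193.5  23. ]
bar [683.1 239.4  23. ]
```

```bash
sed -i 's/^CY=1/CY=-1/' h.py; python3 - <<'E'
from h import *
plan(575,-11,231,0.05)
E
```

```text
now [ 232.7 -579.6  230.5] yaw 0.3816 tilt [-7.0e-04  1.5e-03 -1.0e+00]
shift [ 6.0000e-02 -5.2944e+02  4.0021e+02] spin deg 19.0
```

>>> apply_moves(
  targets="0 -529 400 19 -1;0 -529 400 19 -1;0 -529 400 19 -1;0 -529 400 19 -1;0 -529 400 19 -1;0 -529 400 19 -1;0 -529 400 19 -1;0 -529 400 19 -1;0 -529 400 19 -1;0 -529 400 19 -1",
)

```text
clock: 0.98
position: [446.0, -224.5, 231.4]
ee_rot: [-0.512, 0.487, 0.512, 0.487]
contact_force: [0.7, -0.5, -0.4]
gripper_width: 85.3
```

```bash
python3 - <<'E'
from h import *
plan(575,-11,231,0.05)
E
```

```text
now [ 446.  -224.5  231.4] yaw 0.0502 tilt [ 1.e-04  1.e-04 -1.e+00]
shift [   0.39 -139.54  206.77] spin deg 0.01
```

>>> apply_moves(
  targets="0 -135 200 0 -1;0 -135 200 0 -1;0 -135 200 0 -1;0 -135 200 0 -1;0 -135 200 0 -1;0 -135 200 0 -1;0 -135 200 0 -1;0 -135 200 0 -1",
)

```text
clock: 1.65
position: [570.7, -18.3, 230.4]
ee_rot: [-0.513, 0.487, 0.513, 0.486]
contact_force: [0.5, 0.2, 0.1]
gripper_width: 85.2
```

```bash
python3 - <<'E'
from h import *
plan(575,-11,231,0.05)
d=snap('wrist','w1'); print(d['world_from_camera'][:3,3])
im=cv2.imread('pics/w1.png');cv2.imwrite('pics/w1b.png',cv2.resize(cv2.convertScaleAbs(im,alpha=1.6),(800,600),interpolation=cv2.INTER_CUBIC))
E
```

```text
now [570.7 -18.3 230.4] yaw 0.0529 tilt [-1.6e-03 -2.0e-04 -1.0e+00]
shift [-0.61 -4.66  7.1 ] spin deg 0.17
[498.05629667 -22.89727471 373.30838078]
```

View pics/w1b.png

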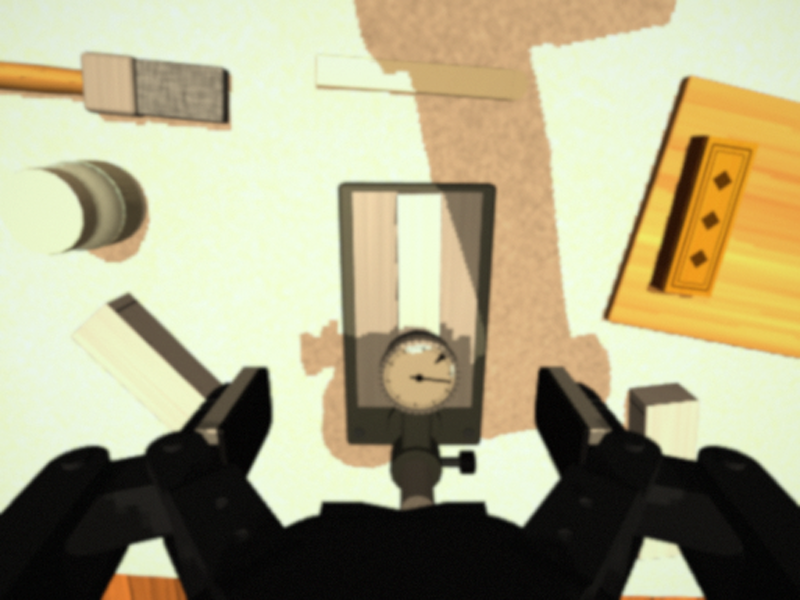

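```bash
python3 - <<'E'
from h import *
crop('w1',205,100,335,300,4)
crop('w1',235,205,305,275,10)
E
```

```text
(no output)
```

View pics/w1_c205_100.png

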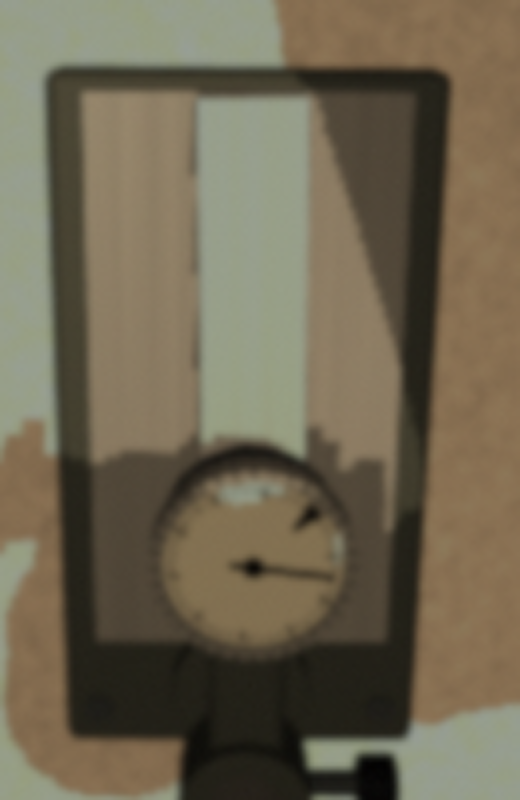

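View pics/w1_c235_205.png

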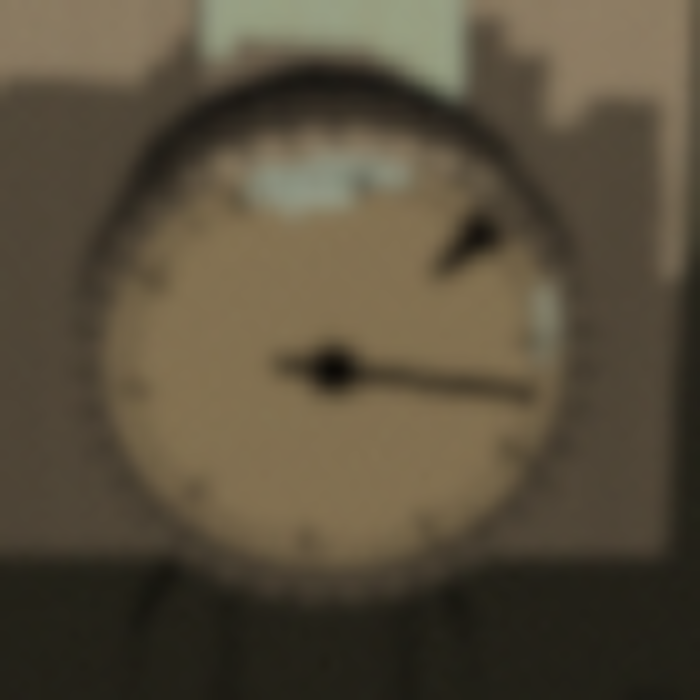

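```bash
cat >> h.py <<'E'
def px(u0,v0,s,U,V): return u0+(U+.5)/s-.5, v0+(V+.5)/s-.5
E
python3 - <<'E'
from h import *
d=load('w1')
f=lambda U,V,z=114:at(d,*px(235,205,10,U,V),z)
c=f(335,370);n=f(532,393);m1=f(440,273);m2=f(486,232)
# bezel ring outer extents
L=f(85,370);Rr=f(580,370);B=f(330,605)
print(c,n-c,m1-c,m2-c,L,Rr,B)
a=lambda v:np.degrees(np.arctan2(v[1],v[0]))
print(a(n-c),a(m1-c),a(m2-c))
f=lambda U,V,z:np.round(at(d,*px(205,100,4,U,V),z),1)
for nme,U,V,z in [('mFl',199,96,47.3),('mFr',308,95,47.3),('mBl',202,440,47.3),('mBr',305,440,47.3),('aFl',81,92,24),('aFr',416,94,24),('aBl',97,641,24),('aBr',388,641,24),('bFl',48,73,18),('bFr',449,73,18),('bBl',71,737,18),('bBr',408,735,18)]:
  print(nme,f(U,V,z))
E
```

```text
[631.14447152  -5.60417186 114.        ] [ 1.5058203  19.81532261  0.        ] [-11.10763023   9.658931     0.        ] [-15.73813366  13.8398004    0.        ] [632.47683404 -30.46888273 114.        ] [629.86490214  18.77756584 114.        ] [657.76301857  -4.41505941 114.        ]
85.6542902518921 138.99055444833297 138.67224801923248
mFl [521.8 -25.5  47.3]
mFr [519.9   4.7  47.3]
mBl [623.6 -19.5  47.3]
mBr [621.9  11.6  47.3]
aFl [524.2 -60.8  24. ]
aFr [519.4  38.8  24. ]
aBl [708.  -51.4  24. ]
aBr [702.7  48.2  24. ]
bFl [519.5 -71.5  18. ]
bFr [513.   49.2  18. ]
bBl [751.1 -60.3  18. ]
bBr [743.9  60.3  18. ]
```

```bash
python3 - <<'E'
from h import *
plan(631.3,-5.7,150,0.05)
E
```

```text
now [570.1 -19.5 230.6] yaw 0.0514 tilt [-1.7e-03 -2.0e-04 -1.0e+00]
shift [ 80.5  -61.96  10.62] spin deg 0.08
```

>>> apply_moves(
  targets="40 -62 10.6 0 -1;80 -62 10.6 0 -1;80 -62 10.6 0 -1;80 -62 10.6 0 -1;80 -62 10.6 0 -1",
)

```text
clock: 2.12
position: [630.8, -7.8, 150.2]
ee_rot: [-0.511, 0.489, 0.513, 0.487]
contact_force: [0.3, -0.8, 1.2]
gripper_width: 85.5
```

```bash
python3 - <<'E'
from h import *
d=snap('wrist','w2');plan(631.3,-5.7,150,0.05)
crop('w2',190,180,330,310,5)
E
```

```text
now [631.6  -7.5 152.2] yaw 0.0492 tilt [ 4.e-04 -6.e-04 -1.e+00]
shift [2.18 0.19 1.85] spin deg -0.04
```

View pics/w2_c190_180.png

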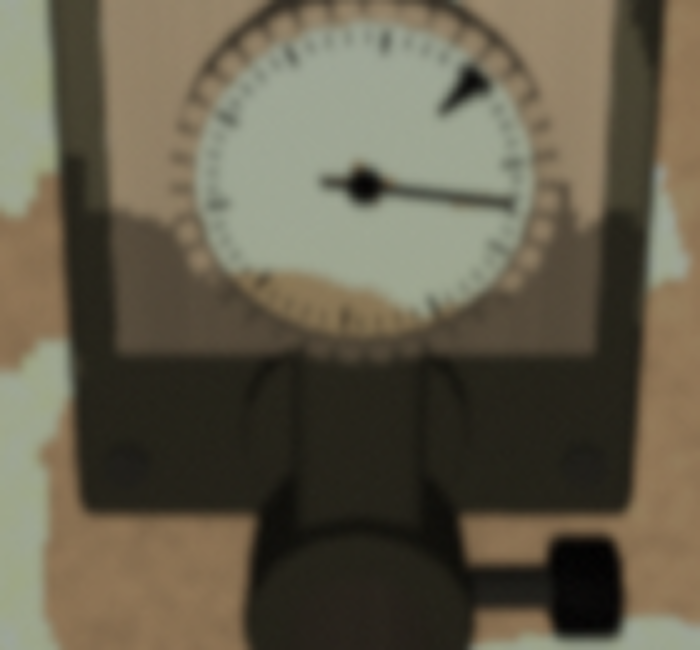

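```bash
cat >> h.py <<'E'
def dial(tag,u0,v0,s,hub,tip,mark,ticks,z=113):
    d=load(tag);f=lambda p:at(d,*px(u0,v0,s,*p),z)[:2]
    T=np.array([f(t) for t in ticks]);A=np.c_[2*T,np.ones(len(T))];q=np.linalg.lstsq(A,(T**2).sum(1),rcond=None)[0];c=q[:2]
    h,t=f(hub),f(tip);m=[f(k) for k in mark]
    a=lambda v:np.degrees(np.arctan2(v[1],v[0]))
    print('face c',c,'r',np.sqrt(q[2]+c@c),'hub',h,'needle',a(t-h),np.hypot(*(t-h)),'mark via face c',[a(k-c) for k in m],'via hub',[a(k-h) for k in m])
    print('tick mod36',np.round(np.array([a(k-c) for k in T])%36,1))
E
python3 - <<'E'
from h import *
dial('w2',190,180,5,(365,186),(512,204),[(443,110),(470,80)],[(385,40),(292,57),(228,118),(218,203),(263,280),(346,316),(434,303),(500,247),(516,163)])
E
```

```text
face c [631.70618581  -5.03145382] r 20.285327803839788 hub [632.24997388  -5.20388121] needle 85.31598170690745 20.058594301029952 mark via face c [np.float64(138.4236300422092), np.float64(139.70767934654037)] via hub [np.float64(139.3130484704419), np.float64(140.32703468148674)]
tick mod36 [32.2 32.  30.4 29.4 30.4 31.  30.5 29.4 28.7]
```

```bash
python3 - <<'E'
from h import *
plan(631.5,-5.4,93,0.05)
E
```

```text
now [631.6  -7.5 152.2] yaw 0.0492 tilt [ 4.e-04 -6.e-04 -1.e+00]
shift [ 5.918e+01 -1.000e-02  2.180e+00] spin deg -0.04
```

>>> apply_moves(
  targets="20 0 2 0 -1;40 0 2 0 -1;59 0 2 0 -1;59 0 2 0 -1",
)

```text
clock: 2.5
position: [629.5, -5.1, 91.3]
ee_rot: [-0.511, 0.489, 0.513, 0.487]
contact_force: [-1.7, -0.5, -0.4]
gripper_width: 85.6
```

```bash
python3 - <<'E'
from h import *
d=snap('wrist','w3');plan(631.5,-5.4,93,0.05)
cv2.imwrite('pics/w3b.png',cv2.convertScaleAbs(cv2.imread('pics/w3.png'),alpha=1.4))
E
```

```text
now [630.9  -5.1  93.2] yaw 0.0496 tilt [-5.e-04 -3.e-04 -1.e+00]
shift [ 0.18 -0.63 -0.37] spin deg -0.02
```

View pics/w3b.png

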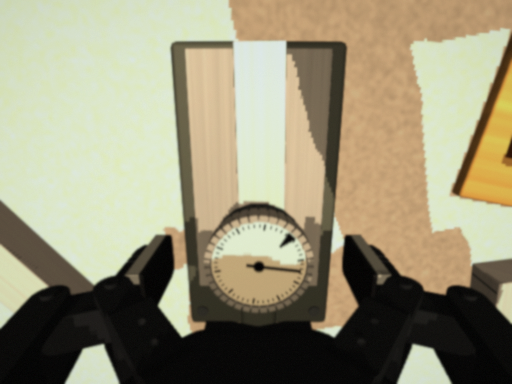

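>>> apply_moves(
  targets="0 0 0 0 0;0 0 0 0 0;0 0 0 0 0.3;0 0 0 0 0.3;0 0 0 0 0.3;0 0 0 0 0.3",
)

```text
clock: 3.05
position: [632.8, -4.6, 95.2]
ee_rot: [0.514, -0.486, -0.512, -0.488]
contact_force: [-2.1, -0.7, 5.5]
gripper_width: 49.8
```

```bash
python3 - <<'E'
from h import *
d=snap('wrist','w4');plan(631.5,-5.4,93,0.05);s=status.read_state();print(s['contact_force'],s['wrist_torque'],s['gripper_width'])
cv2.imwrite('pics/w4b.png',cv2.resize(cv2.imread('pics/w4.png')[180:384,130:390],None,fx=3,fy=3,interpolation=cv2.INTER_CUBIC))
E
```

```text
now [632.8  -4.6  95.2] yaw 0.0509 tilt [ 3.6e-03 -4.0e-04 -1.0e+00]
shift [ 2.24  1.34 -0.75] spin deg 0.05
[-1.85498501 -0.83316012  5.96140023] [-0.29491343  0.45137876  0.02837212] 49.60493096373399
```

View pics/w4b.png

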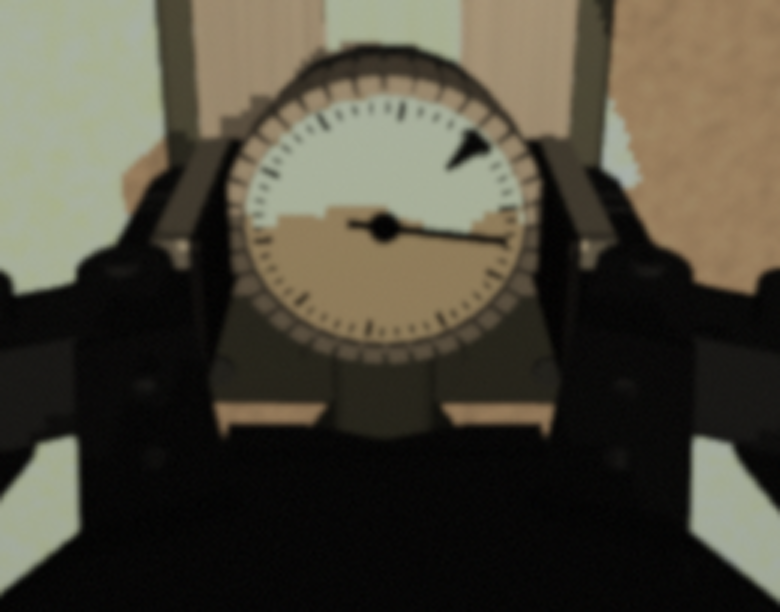

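>>> apply_moves(
  targets="0 0 0 6 0.3;0 0 0 13 0.3;0 0 0 20 0.3;0 0 0 27 0.3;0 0 0 34 0.3;0 0 0 41 0.3;0 0 0 48 0.3;0 0 0 53 0.3;0 0 0 53 0.3;0 0 0 53 0.3",
)

```text
clock: 3.93
position: [632.5, -5.1, 95.2]
ee_rot: [-0.242, 0.664, 0.241, 0.665]
contact_force: [-0.7, -1.8, 6.5]
gripper_width: 50.0
```

```bash
python3 - <<'E'
from h import *
d=snap('wrist','w5');plan(631.5,-5.4,93,0.05);s=status.read_state();print(s['contact_force'],s['wrist_torque'],s['gripper_width'])
crop('w5',180,190,340,330,5)
E
```

```text
now [632.6  -5.1  95.3] yaw -0.8743 tilt [ 0.0028 -0.0012 -1.    ]
shift [ 2.25  0.45 -1.02] spin deg -52.96
[-0.55500143 -1.85105969  5.92608306] [-0.68881111  0.53871736  0.02141011] 49.837778273295605
```

View pics/w5_c180_190.png

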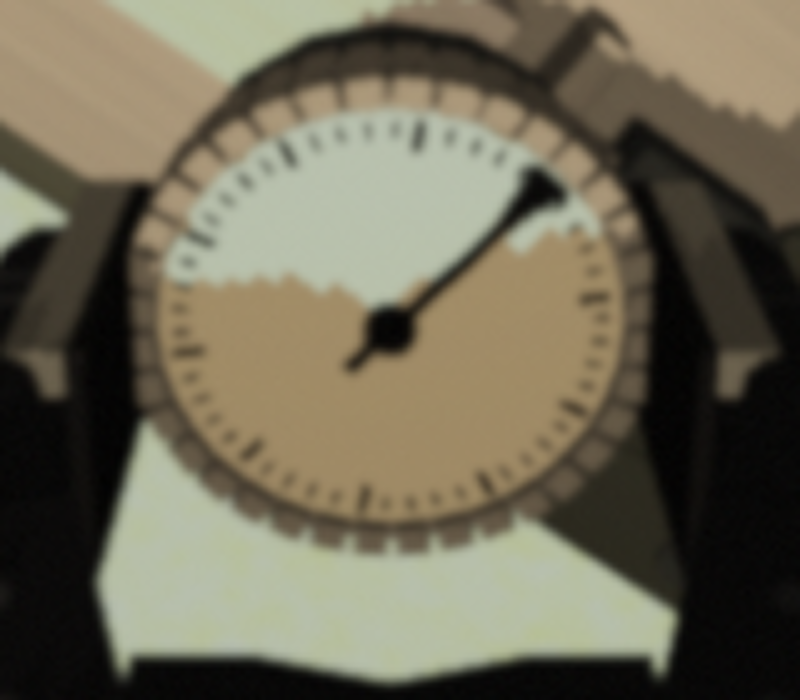

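```bash
python3 - <<'E'
from h import *
for z in (112,114):dial('w5',180,190,5,(391,331),(512,215),[(543,188)],[(420,135),(289,153),(201,240),(187,351),(253,448),(365,499),(487,483),(575,409),(595,299)],z)
E
```

```text
face c [631.92578517  -5.82286725] r 20.44468177546631 hub [632.32354549  -6.46046076] needle 87.14851932117443 17.09416706665237 mark via face c [np.float64(85.38665185857408)] via hub [np.float64(86.60088245141495)]
tick mod36 [14.5 14.  13.5 12.3 13.  14.1 13.8 12.3 11.8]
face c [631.18112593  -4.93869787] r 20.119737013175577 hub [631.57256432  -5.56615755] needle 87.14851932117433 16.822474891876304 mark via face c [np.float64(85.38665185857403)] via hub [np.float64(86.60088245141473)]
tick mod36 [14.5 14.  13.5 12.3 13.  14.1 13.8 12.3 11.8]
```

>>> apply_moves(
  targets="0 0 0 53 0;0 0 0 0 -1;0 0 0 0 -1;0 0 0 0 -1",
)

```text
clock: 4.32
position: [632.1, -4.3, 93.2]
ee_rot: [-0.241, 0.664, 0.24, 0.665]
contact_force: [-1.0, -0.7, -0.8]
gripper_width: 83.0
```

```bash
python3 - <<'E'
from h import *
d=snap('wrist','w6');plan(631.5,-5.4,93,0.05)
crop('w6',180,190,340,330,5)
E
```

```text
now [632.   -4.2  93. ] yaw -0.8765 tilt [ 1.2e-03  2.0e-04 -1.0e+00]
shift [ 0.01 -0.59 -1.13] spin deg -53.09
```

View pics/w6_c180_190.png

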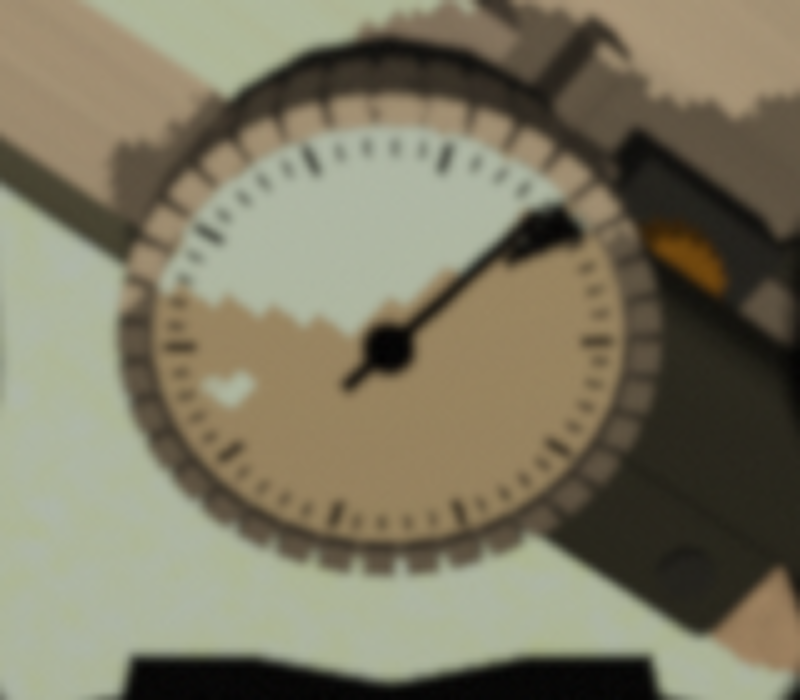

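```bash
python3 - <<'E'
from h import *
for z in (113,):dial('w6',180,190,5,(389,350),(520,226),[(565,228),(512,262)],[(446,158),(313,159),(211,233),(181,347),(232,452),(337,514),(459,512),(558,449),(597,342)],z)
E
```

```text
face c [631.4871463   -5.34254988] r 20.236401653929384 hub [631.92585006  -6.01760879] needle 86.73937789336239 18.025305282945613 mark via face c [np.float64(76.26585726294593), np.float64(76.53163657630371)] via hub [np.float64(77.86507457248857), np.float64(78.76522314638551)]
tick mod36 [6.8 6.1 5.1 5.2 5.9 6.5 5.6 4.1 3.9]
```

>>> apply_moves(
  targets="0 0 0 0 0;0 0 0 0 0.3;0 0 0 0 0.3;0 0 0 0 0.3;0 0 0 0 0.3;0 0 0 -4 0.3;0 0 0 -8.3 0.3;0 0 0 -8.3 0.3;0 0 0 -8.3 0.3;0 0 0 -8.3 0.3",
)

```text
clock: 5.2
position: [631.8, -4.3, 92.8]
ee_rot: [-0.288, 0.646, 0.288, 0.646]
contact_force: [-1.8, 0.8, 5.8]
gripper_width: 49.5
```

```bash
python3 - <<'E'
from h import *
d=snap('wrist','w7');plan(631.5,-5.4,93,0.05)
crop('w7',180,190,340,330,5)
E
```

```text
now [631.7  -4.3  92.8] yaw -0.7314 tilt [ 4.e-04 -0.e+00 -1.e+00]
shift [-0.15 -0.56 -0.98] spin deg -44.77
```

View pics/w7_c180_190.png

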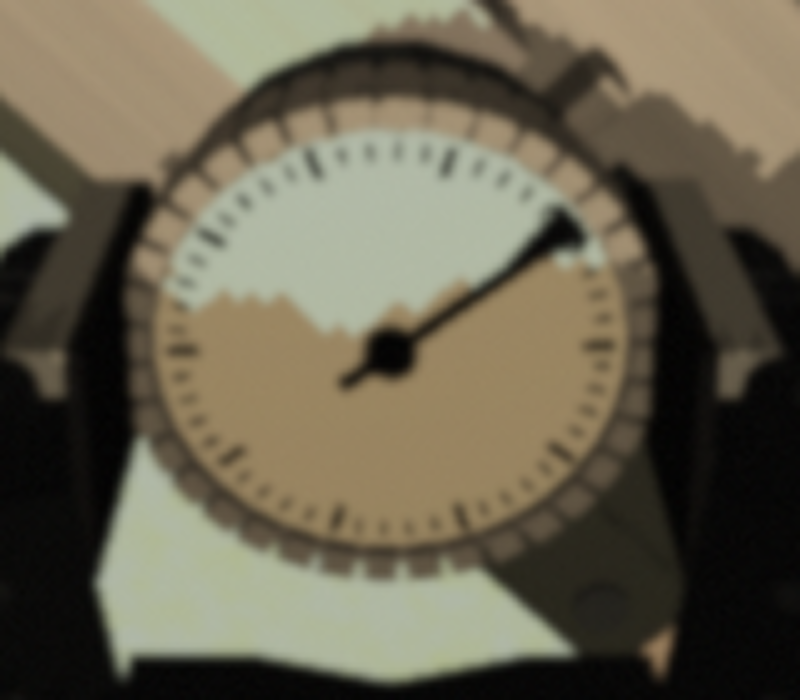

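>>> apply_moves(
  targets="0 0 0 0 0;0 0 0 0 -1;0 0 0 0 -1;0 0 0 0 -1;0 0 0 0 -1;-30 0 0 -7 -1;-60 0 0 -14 -1;-60 0 0 -21 -1;-60 0 0 -28 -1;-60 0 0 -35 -1",
)

```text
clock: 6.08
position: [631.9, -4.2, 153.0]
ee_rot: [-0.471, 0.527, 0.471, 0.528]
contact_force: [0.3, -0.5, -0.9]
gripper_width: 85.4
```

```bash
python3 - <<'E'
from h import *
d=snap('wrist','w8');plan(631.5,-5.4,150,0.05)
crop('w8',190,180,330,310,5)
E
```

```text
now [631.7  -4.3 152.5] yaw -0.1097 tilt [ 6.e-04  3.e-04 -1.e+00]
shift [ 2.53  0.11 -1.11] spin deg -9.15
```

View pics/w8_c190_180.png

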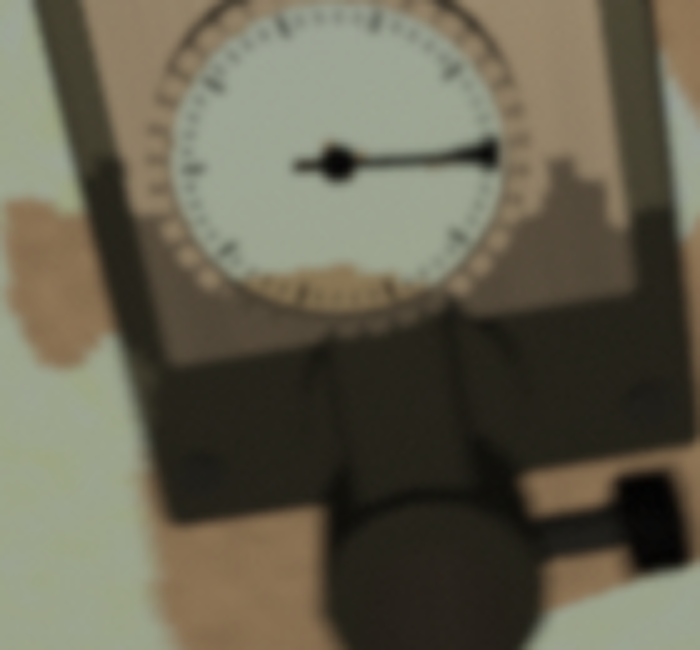

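```bash
python3 - <<'E'
from h import *
dial('w8',190,180,5,(338,163),(470,156),[(488,153)],[(377,22),(285,27),(215,86),(193,168),(229,247),(305,294),(391,287),(459,238),(455,71)])
crop('w8',240,195,300,230,12)
E
```

```text
face c [631.29888581  -5.06842023] r 20.15509517990134 hub [631.51174512  -5.39788419] needle 86.74701235606149 17.961946150962284 mark via face c [np.float64(86.93364234185333)] via hub [np.float64(87.5795440044637)]
tick mod36 [15.7 14.5 14.7 14.3 15.1 15.6 14.1 12.8 15.6]
```

View pics/w8_c240_195.png

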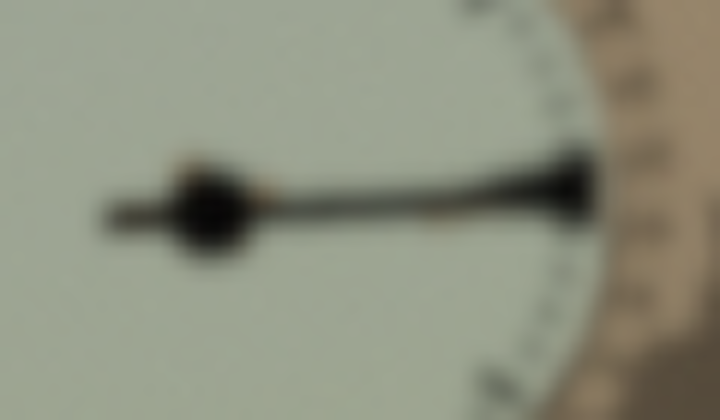

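```bash
python3 - <<'E'
from h import *
plan(549.5,-9.2,100,0.05)
E
```

```text
now [631.7  -4.3 152.5] yaw -0.1097 tilt [ 6.e-04  3.e-04 -1.e+00]
shift [ 52.49  81.23 -13.88] spin deg -9.15
```

>>> apply_moves(
  targets="0 40 -7 -5 -1;0 81 -14 -9.2 -1;30 81 -14 -9.2 -1;52 81 -14 -9.2 -1;52 81 -14 -9.2 -1;52 81 -14 -9.2 -1",
)

```text
clock: 6.63
position: [549.3, -8.8, 99.8]
ee_rot: [-0.51, 0.491, 0.51, 0.489]
contact_force: [1.0, 0.4, 1.6]
gripper_width: 85.3
```

```bash
python3 - <<'E'
from h import *
d=snap('wrist','w9');plan(549.5,-9.2,27,0.05)
cv2.imwrite('pics/w9b.png',cv2.convertScaleAbs(cv2.imread('pics/w9.png'),alpha=1.4))
E
```

```text
now [550.5  -8.6 100.9] yaw 0.0407 tilt [ 7.e-04 -5.e-04 -1.e+00]
shift [73.85  1.05 -0.53] spin deg -0.53
```

View pics/w9b.png

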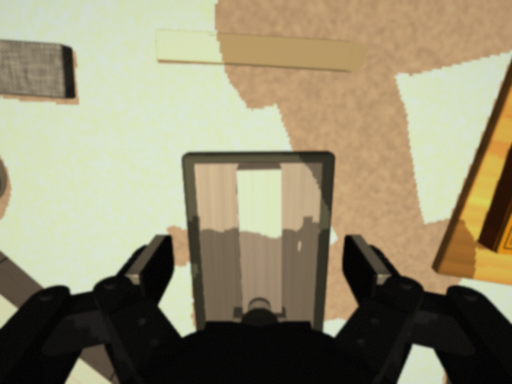

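>>> apply_moves(
  targets="35 0.5 -0.5 -0.5 -1;60 1 -0.5 -0.5 -1;73 1 -0.5 -0.5 -1;73 1 -0.5 -0.5 -1;73 1 -0.5 -0.5 -1",
)

```text
clock: 7.1
position: [549.9, -9.0, 28.0]
ee_rot: [0.513, -0.487, -0.512, -0.488]
contact_force: [0.6, 0.2, 0.9]
gripper_width: 85.5
```

```bash
python3 - <<'E'
from h import *
d=snap('wrist','w10');plan(549.5,-9.2,27,0.05);print(status.read_state()['contact_force'])
cv2.imwrite('pics/w10b.png',cv2.convertScaleAbs(cv2.imread('pics/w10.png'),alpha=1.4))
E
```

```text
now [550.4  -8.9  28.7] yaw 0.0503 tilt [ 2.9e-03  3.0e-04 -1.0e+00]
shift [ 1.73  0.92 -0.3 ] spin deg 0.02
[0.47441116 0.14303833 0.71314499]
```

View pics/w10b.png

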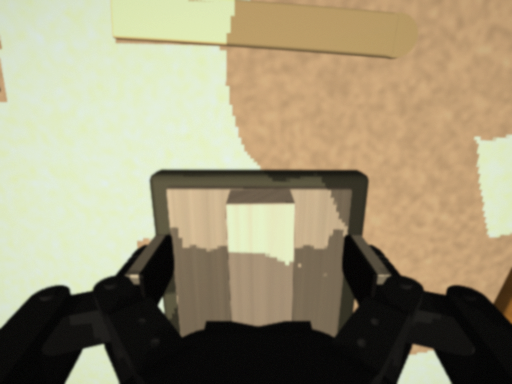

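>>> apply_moves(
  targets="1 1 1.4 0 -0.5;1 1 1.4 0 0;1 1 1.4 0 0.3;1 1 1.4 0 1;1 1 1.4 0 1;1 1 1.4 0 1;1 1 1.4 0 1",
)

```text
clock: 7.73
position: [548.1, -7.7, 27.3]
ee_rot: [0.513, -0.487, -0.512, -0.487]
contact_force: [-0.7, 0.9, 5.3]
gripper_width: 31.2
```

```bash
python3 - <<'E'
from h import *
d=snap('wrist','w11');plan(549.5,-9.2,27,0.05);s=status.read_state();print(s['contact_force'],s['gripper_width'])
cv2.imwrite('pics/w11b.png',cv2.convertScaleAbs(cv2.imread('pics/w11.png'),alpha=1.4))
E
```

```text
now [548.1  -7.7  27.3] yaw 0.0507 tilt [ 1.3e-03  1.0e-04 -1.0e+00]
shift [ 0.27 -1.35 -1.59] spin deg 0.04
[-0.64951631  1.06294357  5.83892306] 30.373405711556142
```

View pics/w11b.png

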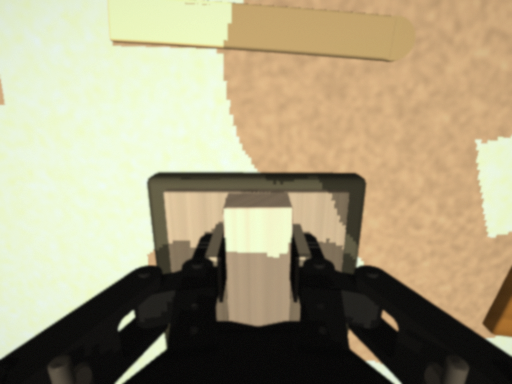

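>>> apply_moves(
  targets="0 6 0 0 1;0 18 0 0 1;0 30 0 0 1;0 45 0 0 1;0 60 0 0 1;0 75 0 0 1;0 90 0 0 1;0 105 0 0 1;0 120 0 0 1;0 132 0 0 1",
)

```text
clock: 8.62
position: [413.8, -14.8, 26.1]
ee_rot: [-0.512, 0.488, 0.513, 0.487]
contact_force: [0.4, 0.8, -1.3]
gripper_width: 31.0
```

```bash
python3 - <<'E'
from h import *
d=snap('wrist','w12');plan(549.5,-9.2,27,0.05);s=status.read_state();print(s['contact_force'],s['gripper_width'])
cv2.imwrite('pics/w12b.png',cv2.convertScaleAbs(cv2.imread('pics/w12.png'),alpha=1.4))
d=snap('side','s12');crop('s12',180,170,330,320,5)
t=load('top0')
# board frame
c=np.mean([[648.4,353.2],[624.1,157.7],[428.2,186.],[453.9,381.2]],0);print('board c',c)
E
```

```text
now [410.3 -15.6  25.6] yaw 0.0482 tilt [-0.0059 -0.001  -1.    ]
shift [  -2.2  -139.32   -0.27] spin deg -0.1
[-2.47506151  0.43750227 -2.78210003] 30.574911416887073
board c [538.65  269.525]
```

View pics/w12b.png

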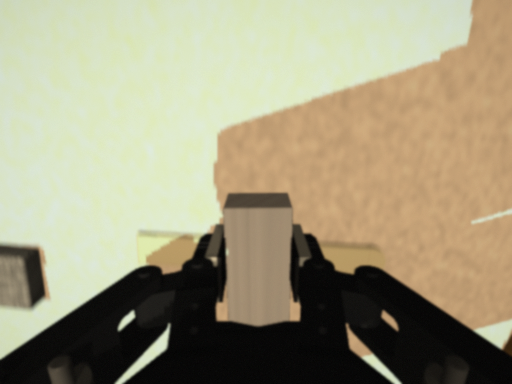

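View pics/s12_c180_170.png

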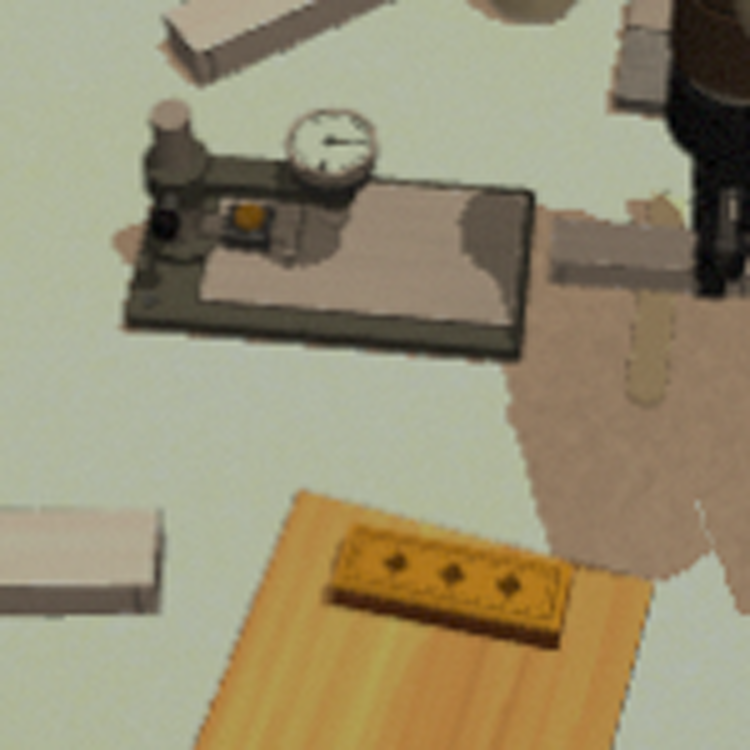

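```bash
python3 - <<'E'
from h import *
d=load('w11');s=status.read_state()
print(at(d,258,208,47.3),at(d,258,194,24), 'tcp 548.1')
d=load('w12');print(at(d,258,208,46),at(d,258,194,23),s['position'])
th=-0.13;
# board yaw estimates
P=np.array([[648.4,353.2],[624.1,157.7],[428.2,186.],[453.9,381.2]])
for a,b in ((3,0),(2,1)):
  v=P[b]-P[a];print(np.arctan2(v[1],v[0]),np.hypot(*v))
for a,b in ((1,0),(2,3)):
  v=P[b]-P[a];print(np.arctan2(-v[0],v[1]),np.hypot(*v))
# side view board corners
sd=load('s12');
for U,V in [(300,492),(652,582)]: print('side',at(sd,*px(180,170,5,U,V),12))
for U,V,z in [(345,525,33.8),(573,565,33.8),(558,634,33.8),(326,590,33.8)]: print('blk side',at(sd,*px(180,170,5,U,V),z))
sd=load('side0');
for U,V in [(245,269),(310,288),(295,352),(216,335)]: print('side0',at(sd,U,V,12))
E
```

```text
[521.74959206  -9.62734632  47.3       ] [522.67942415  -9.56536824  24.        ] tcp 548.1
[387.63176274 -16.65962569  46.        ] [388.3917314  -16.60746237  23.        ] [412.01796812 -15.32782453  25.75716211]
-0.14297657919381004 196.50508899262636
-0.14346893098890467 197.93357471636796
-0.12366243028048275 197.0044161941554
-0.13090690734461197 196.88456008534544
side [620.90636578 162.83981639  12.        ]
side [426.00827664 189.26383211  12.        ]
blk side [589.66187834 192.6551381   33.8       ]
blk side [468.21663849 198.21492068  33.8       ]
blk side [471.44127332 239.19083265  33.8       ]
blk side [592.358545   232.44632623  33.8       ]
side0 [605.69252086 163.68645629  12.        ]
side0 [425.51686105 195.24915373  12.        ]
side0 [446.17862395 372.3887018   12.        ]
side0 [640.578019   360.51193739  12.        ]
```

```bash
python3 - <<'E'
from h import *
plan(511.3,318.7,110,-0.136)
E
```

```text
now [412.  -15.3  25.8] yaw 0.0493 tilt [-4.6e-03 -9.0e-04 -1.0e+00]
shift [ -85.01 -115.22  328.67] spin deg 10.62
```

>>> apply_moves(
  targets="-30 0 0 0 1;-65 0 10 0 1;-85 -10 35 0 1;-85 -20 70 3 1;-85 -35 105 6 1;-85 -50 140 10.6 1;-85 -63 175 10.6 1;-85 -75 210 10.6 1;-85 -88 245 10.6 1;-85 -100 280 10.6 1",
)

```text
clock: 9.55
position: [501.8, 272.0, 110.6]
ee_rot: [-0.465, 0.533, 0.465, 0.532]
contact_force: [1.3, 0.2, -1.4]
gripper_width: 31.1
```

```bash
python3 - <<'E'
from h import *
d=snap('wrist','w13');plan(511.3,318.7,90,-0.136);s=status.read_state();print(s['contact_force'],s['gripper_width'])
cv2.imwrite('pics/w13b.png',cv2.convertScaleAbs(cv2.imread('pics/w13.png'),alpha=1.4))
E
```

```text
now [505.5 278.7 111. ] yaw -0.13 tilt [ 0.0057  0.004  -1.    ]
shift [21.15 -0.48 40.33] spin deg 0.35
[ 5.59871065  4.65751054 -0.85912391] 30.602011722706226
```

View pics/w13b.png

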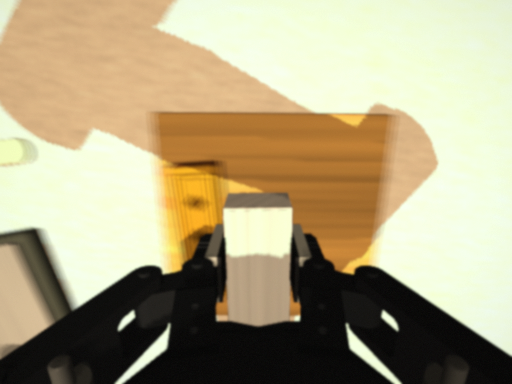

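>>> apply_moves(
  targets="5 0 20 0.3 1;10 0 39 0.3 1;15 0 39 0.3 1;15 0 39 0.3 1;15 0 39 0.3 1",
)

```text
clock: 10.02
position: [506.2, 308.1, 95.3]
ee_rot: [-0.464, 0.535, 0.464, 0.533]
contact_force: [-0.6, 0.1, -1.2]
gripper_width: 30.6
```

```bash
python3 - <<'E'
from h import *
d=snap('wrist','w14');plan(511.3,318.7,90,-0.136);s=status.read_state();print(s['contact_force'],s['gripper_width'])
cv2.imwrite('pics/w14b.png',cv2.resize(cv2.convertScaleAbs(cv2.imread('pics/w14.png'),alpha=1.4),(800,600),interpolation=cv2.INTER_CUBIC))
E
```

```text
now [506.5 308.   95.9] yaw -0.1406 tilt [-0.0011 -0.0011 -1.    ]
shift [ 5.87 -3.29 11.26] spin deg -0.26
[ 0.77059105 -0.12348234 -1.30363716] 30.758312278568347
```

View pics/w14b.png

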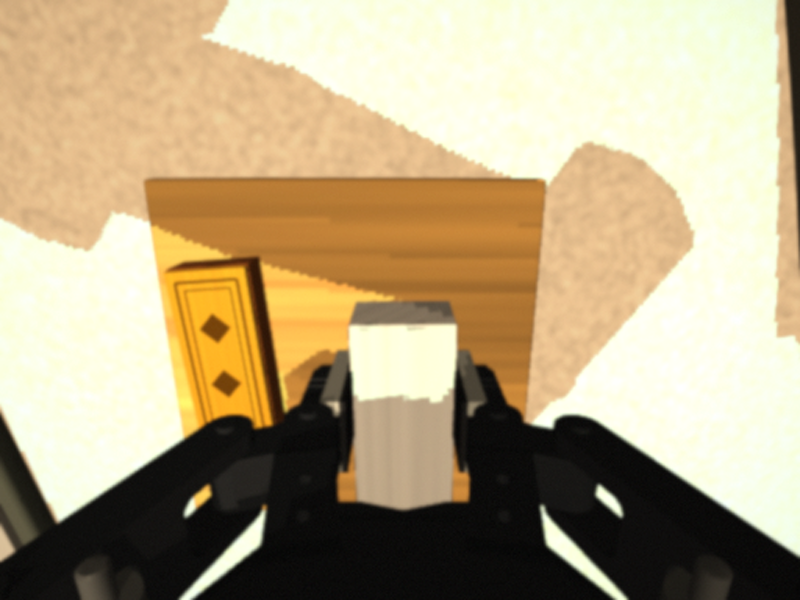

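```bash
python3 - <<'E'
from h import *
d=load('w14');f=lambda U,V,z:at(d,(U+.5)*.64-.5,(V+.5)*.64-.5,z)
a=f(146,180,12);b=f(546,181,12);v=(b-a)[:2];print(a,b,np.hypot(*v));yw=np.arctan2(-v[0],v[1]);print('yaw',yw)
ex=np.array([np.cos(yw),np.sin(yw)]);c=(a+b)[:2]/2+100*ex;print('c',c)
ey=np.array([-ex[1],ex[0]])
e=f(400,323,0+95.9-6);print('master near end',f(403,323,95.9+20),)
cb=c
m=cb+45*ey;print('target mid',m,'tcp',m-33.7*ex)
for U,V in [(166,271),(248,262)]:print('blk near corner',f(U,V,33.8))
c1,c2=f(166,271,33.8)[:2],f(248,262,33.8)[:2];v=c2-c1;print(np.hypot(*v))
# right edge of blk top
p=f(248,262,33.8)[:2];q=f(274,425,33.8)[:2];w=q-p;by=np.arctan2(w[1],w[0]);print('blk yaw',by)
p=f(166,271,33.8)[:2];q=f(205,420,33.8)[:2];w=q-p;print('blk yaw',np.arctan2(w[1],w[0]))
E
```

```text
[425.61193146 190.03009451  12.        ] [453.95747629 385.25392803  12.        ] 197.27091799213431
yaw -0.14418750288255405
c [538.74700177 273.27317013]
master near end [479.27606256 311.08299231 115.9       ]
target mid [545.21298028 317.80620418] tcp [511.86268589 322.64850365]
blk near corner [468.31618465 199.49106479  33.8       ]
blk near corner [469.57154797 239.19985535  33.8       ]
39.728629291707
blk yaw -0.08293251645839615
blk yaw -0.03551188242656034
```

```bash
python3 - <<'E'
from h import *
plan(511.5,321.,40,-0.142)
E
```

```text
now [506.5 308.   95.9] yaw -0.1406 tilt [-0.0011 -0.0011 -1.    ]
shift [55.87 -3.22 13.62] spin deg 0.08
```

>>> apply_moves(
  targets="15 -3 13 0 1;40 -3 13.5 0 1;56 -3 13.5 0 1;56 -3 13.5 0 1;56 -3 13.5 0 1",
)

```text
clock: 10.48
position: [511.6, 320.8, 40.2]
ee_rot: [-0.464, 0.534, 0.463, 0.533]
contact_force: [-0.0, -0.6, -1.2]
gripper_width: 30.7
```

```bash
python3 - <<'E'
from h import *
plan(511.5,321.,15,-0.142)
E
```

```text
now [511.6 320.8  40.2] yaw -0.1406 tilt [-9.0e-04 -1.4e-03 -1.0e+00]
shift [25.16  0.06  0.2 ] spin deg 0.08
```

>>> apply_moves(
  targets="12 0 0 0 1;20 0 0 0 1;23 0 0 0 1;23 0 0 0 1",
)

```text
clock: 10.82
position: [511.6, 321.5, 17.4]
ee_rot: [-0.464, 0.534, 0.464, 0.534]
contact_force: [-0.1, -0.0, -2.1]
gripper_width: 30.8
```

>>> apply_moves(
  targets="1 0 0 0 1;1.5 0 0 0 1;1.5 0 0 0 1",
)

```text
clock: 11.07
position: [511.9, 322.0, 16.3]
ee_rot: [-0.464, 0.533, 0.464, 0.534]
contact_force: [-0.2, 0.3, -2.4]
gripper_width: 31.1
```

>>> apply_moves(
  targets="1 0 0 0 1;1 0 0 0 1;2 0 0 0 1;2 0 0 0 1",
)

```text
clock: 11.4
position: [511.9, 322.2, 15.3]
ee_rot: [-0.464, 0.533, 0.464, 0.534]
contact_force: [-2.3, -1.3, 5.7]
gripper_width: 31.1
```

>>> apply_moves(
  targets="0 0 0 0 0.4;0 0 0 0 0.1;0 0 0 0 0;0 0 0 0 -0.2;0 0 0 0 -0.2",
)

```text
clock: 11.82
position: [511.7, 321.9, 13.7]
ee_rot: [-0.464, 0.534, 0.464, 0.534]
contact_force: [0.5, 0.8, 0.6]
gripper_width: 51.1
```

```bash
python3 - <<'E'
from h import *
d=snap('wrist','w15');plan(511.5,321.,100,-0.142)
cv2.imwrite('pics/w15b.png',cv2.convertScaleAbs(cv2.imread('pics/w15.png'),alpha=1.4))
E
```

```text
now [511.7 321.9  13.7] yaw -0.14 tilt [ 1.e-04 -0.e+00 -1.e+00]
shift [-86.28   0.09  -0.87] spin deg 0.11
```

View pics/w15b.png

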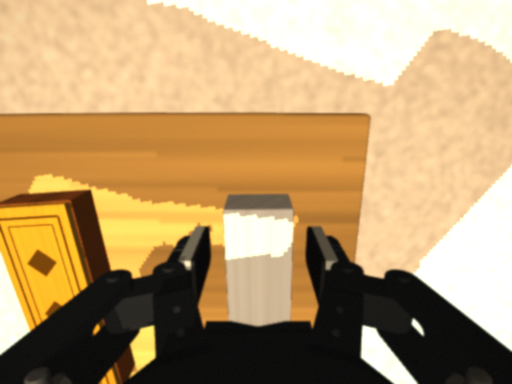

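```bash
python3 - <<'E'
from h import *
plan(487.5,216.,100,-0.056)
E
```

```text
now [511.7 321.9  13.7] yaw -0.14 tilt [ 1.e-04 -0.e+00 -1.e+00]
shift [ -86.28    9.2  -108.2 ] spin deg -4.81
```

>>> apply_moves(
  targets="-30 0 0 0 -0.2;-65 0 0 0 -0.4;-85 3 -30 -2 -1;-86 6 -65 -4.8 -1;-86 9 -95 -4.8 -1;-86 9 -108 -4.8 -1;-86 9 -108 -4.8 -1;-86 9 -108 -4.8 -1;-86 9 -108 -4.8 -1",
)

```text
clock: 12.62
position: [488.4, 217.0, 99.9]
ee_rot: [-0.486, 0.513, 0.486, 0.514]
contact_force: [0.1, 0.3, 0.4]
gripper_width: 85.4
```

```bash
python3 - <<'E'
from h import *
d=snap('wrist','w16');plan(487.5,216.,100,-0.056)
cv2.imwrite('pics/w16b.png',cv2.resize(cv2.convertScaleAbs(cv2.imread('pics/w16.png'),alpha=1.4),(800,600),interpolation=cv2.INTER_CUBIC))
E
```

```text
now [488.3 217.2  99.7] yaw -0.0555 tilt [ 6.e-04  3.e-04 -1.e+00]
shift [-0.27  0.73 -1.26] spin deg 0.03
```

View pics/w16b.png

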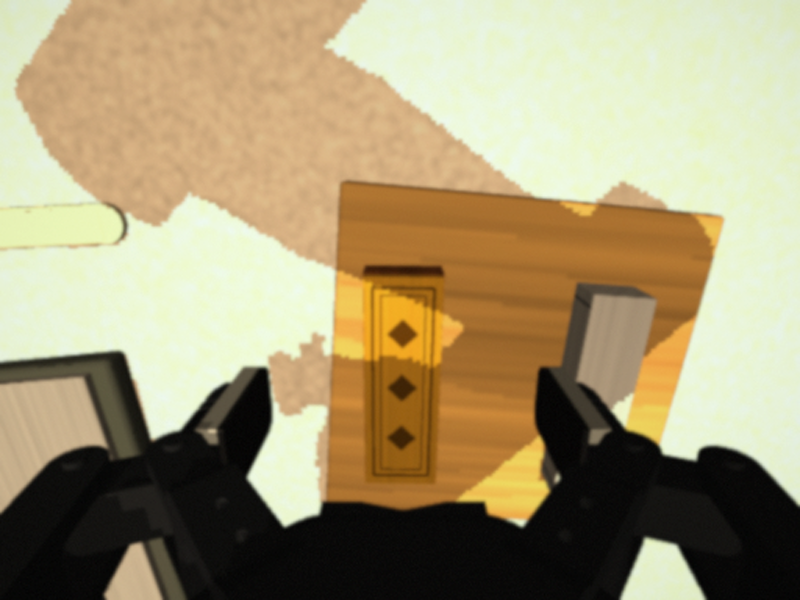

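```bash
python3 - <<'E'
from h import *
d=load('w16');f=lambda U,V,z:at(d,(U+.5)*.64-.5,(V+.5)*.64-.5,z)[:2]
P=[f(363,275,33.8),f(443,277,33.8),f(436,483,33.8),f(365,480,33.8)]
print(np.round(P,1),np.mean(P,0))
for i,j in((0,3),(1,2)):
  v=P[j]-P[i];print(np.arctan2(v[1],v[0]),np.hypot(*v))
D=[f(402,334,33.8),f(402,387,33.8),f(401,437,33.8)];print(D,np.arctan2(*(D[2]-D[0])[::-1]))
B=[f(343,182,12),f(722,215,12)];v=B[1]-B[0];yw=np.arctan2(-v[0],v[1]);ex=np.array([np.cos(yw),np.sin(yw)]);ey=np.array([-ex[1],ex[0]]);c=sum(B)/2+100*ex
print('board',np.hypot(*v),yw,c)
M=[f(576,284,35.3),f(655,296,35.3)];mm=sum(M)/2;print('master',mm,[(mm-c)@ex,(mm-c)@ey],np.hypot(*(M[1]-M[0])), np.arctan2(-(M[1]-M[0])[0],(M[1]-M[0])[1]))
E
```

```text
[[468.2 198.2]
 [471.3 236.4]
 [589.8 229. ]
 [585.6 189.7]] [528.69990887 213.31464769]
-0.07239076271666339 117.70810728793421
-0.062102290857346476 118.72087551711607
[array([499.49947258, 215.11787211]), array([528.92097578, 213.46291023]), array([558.87580127, 211.23922494])] -0.06523044564150711
board 195.59660236182978 -0.13653644046756092 [537.6628076  272.99729292]
master [482.00427517 319.64978619] [np.float64(-61.490531895868195), np.float64(38.64248759370271)] 40.02049534797412 -0.20727806344742286
```

```bash
python3 - <<'E'
from h import *
plan(486.3,216.3,15.5,-0.066)
E
```

```text
now [488.3 217.2  99.7] yaw -0.0555 tilt [ 6.e-04  3.e-04 -1.e+00]
shift [84.23  2.   -1.06] spin deg 0.6
```

>>> apply_moves(
  targets="30 2 -1 0.6 -1;60 2 -1 0.6 -1;80 2 -1 0.6 -1;84 2 -1 0.6 -0.5;84 2 -1 0.6 0;84 2 -1 0.6 0.2;84 2 -1 0.6 1;84 2 -1 0.6 1;84 2 -1 0.6 1;84 2 -1 0.6 1",
)

```text
clock: 13.5
position: [486.6, 216.4, 17.4]
ee_rot: [-0.483, 0.515, 0.483, 0.518]
contact_force: [-1.1, 3.0, 4.7]
gripper_width: 38.8
```

```bash
python3 - <<'E'
from h import *
d=snap('wrist','w17');plan(486.3,216.3,15.5,-0.066);s=status.read_state();print(s['contact_force'],s['gripper_width'])
cv2.imwrite('pics/w17b.png',cv2.resize(cv2.convertScaleAbs(cv2.imread('pics/w17.png'),alpha=1.4),(800,600),interpolation=cv2.INTER_CUBIC))
E
```

```text
now [486.7 216.4  17.4] yaw -0.0661 tilt [ 0.003   0.0024 -1.    ]
shift [ 1.93  0.36 -0.09] spin deg -0.01
[-2.27293984  1.68840693  6.30825664] 38.75238970354519
```

View pics/w17b.png

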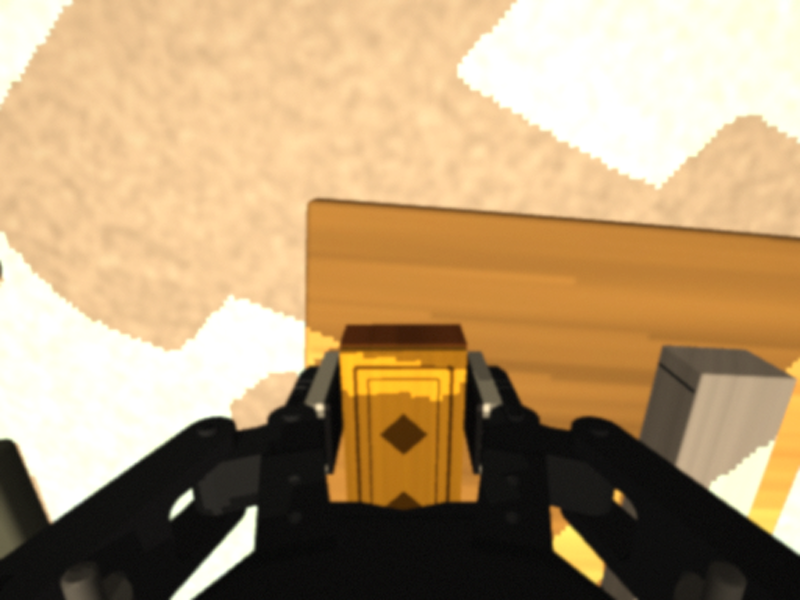

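```bash
python3 - <<'E'
from h import *
plan(486,-11.8,95,0.05)
d=load('w17');f=lambda U,V,z:at(d,(U+.5)*.64-.5,(V+.5)*.64-.5,z)[:2]
print('blk near end',f(341,350,33.8),f(466,350,33.8))
M=[f(700,374,35.3),f(795,379,35.3)];print(M,np.hypot(*(M[1]-M[0])))
B=f(308,200,12);print(B)
ex=np.array([np.cos(.138),-np.sin(.138)]);ey=np.array([-ex[1],ex[0]]);r=sum(M)/2-B;print(r@ex-100,r@ey-100)
E
```

```text
now [486.7 216.4  17.4] yaw -0.0661 tilt [ 0.003   0.0024 -1.    ]
shift [ -78.11  -14.64 -227.51] spin deg -6.65
blk near end [468.50862764 197.76723434] [471.05394314 235.80698961]
[array([483.64262369, 308.40321506]), array([487.80854916, 339.71511696])] 31.587816249586222
[424.75347958 188.76690068]
-58.218678145795025 42.39352519565952
```

>>> apply_moves(
  targets="-30 0 0 0 1;-60 0 -10 0 1;-78 -2 -40 -1 1;-78 -5 -78 -3 1;-78 -7 -116 -5 1;-78 -10 -154 -6.6 1;-78 -13 -190 -6.6 1;-78 -14.6 -215 -6.6 1;-78 -14.6 -227 -6.6 1;-78 -14.6 -227 -6.6 1",
)

```text
clock: 14.38
position: [483.6, -14.5, 93.4]
ee_rot: [-0.51, 0.489, 0.511, 0.488]
contact_force: [0.7, -0.3, -2.1]
gripper_width: 38.2
```

>>> apply_moves(
  targets="0 0 0 0 1;0 0 0 0 1;0 0 0 0 1",
)

```text
clock: 14.63
position: [485.2, -11.2, 93.8]
ee_rot: [-0.512, 0.487, 0.512, 0.487]
contact_force: [0.7, -0.3, -2.7]
gripper_width: 38.6
```

```bash
python3 - <<'E'
from h import *
d=snap('wrist','w18');plan(489,-11.8,45,0.05);s=status.read_state();print(s['contact_force'],s['gripper_width'])
cv2.imwrite('pics/w18b.png',cv2.resize(cv2.convertScaleAbs(cv2.imread('pics/w18.png'),alpha=1.4),(800,600),interpolation=cv2.INTER_CUBIC))
d=snap('side','s18');crop('s18',180,150,330,280,5)
E
```

```text
now [485.1 -11.1  93.8] yaw 0.0501 tilt [-0.e+00  1.e-04 -1.e+00]
shift [48.78 -3.83 -0.86] spin deg 0.01
[-0.40262697 -0.10681304 -1.96698212] 38.27252638731118
```

View pics/s18_c180_150.png

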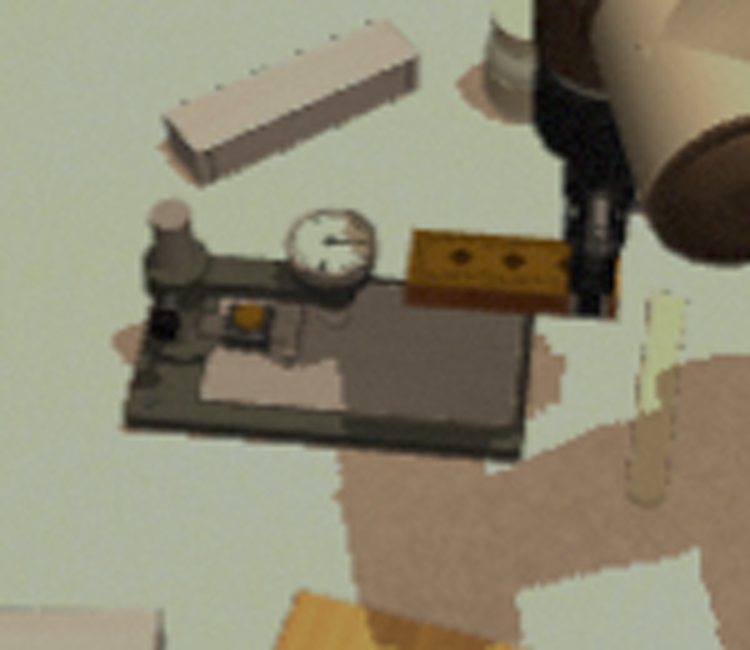

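```bash
python3 - <<'E'
from h import *
im=cv2.imread('pics/s12.png')[200:240,210:270];cv2.imwrite('pics/s12z.png',cv2.convertScaleAbs(cv2.resize(im,None,fx=12,fy=12,interpolation=cv2.INTER_CUBIC),alpha=1.3))
d=load('s12');o=np.array([632,-4.5]);ex=np.array([np.cos(.05),np.sin(.05)]);ey=np.array([-ex[1],ex[0]])
for x in(12,20,30):
  for y,z in((23,39),(23,24),(-23,39)):
    w=o+x*ex+y*ey;u,v=proj(d,[*w,z]);print(x,y,z,np.round([(u-210+.5)*12,(v-200+.5)*12]))
E
```

```text
12 23 39 [382. 253.]
12 23 24 [385. 292.]
12 -23 39 [408. 111.]
20 23 39 [350. 250.]
20 23 24 [353. 289.]
20 -23 39 [377. 109.]
30 23 39 [309. 247.]
30 23 24 [313. 286.]
30 -23 39 [337. 106.]
```

View pics/s12z.png

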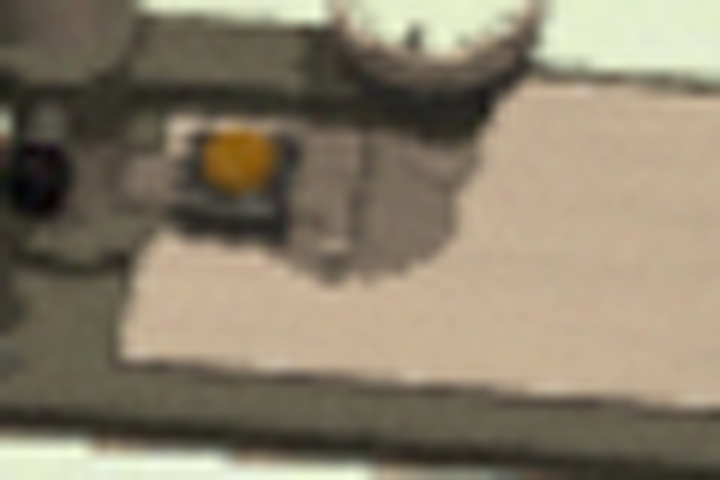

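View pics/w18b.png

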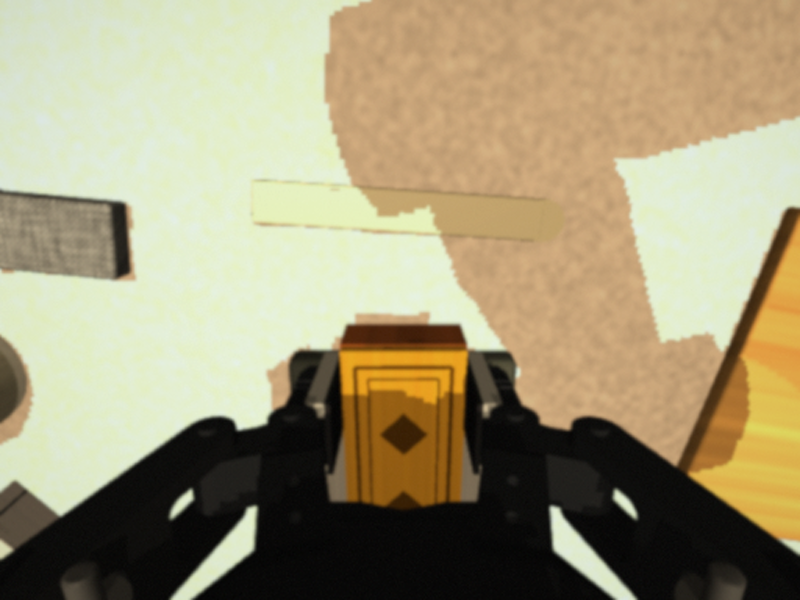

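>>> apply_moves(
  targets="20 0 0 0 1;40 -3.8 -0.8 0 1;55 -3.8 -0.8 0 1;58 -3.8 -0.8 0 1;58 -3.8 -0.8 0 1;58 -3.8 -0.8 0 1",
)

```text
clock: 15.23
position: [489.4, -12.3, 36.3]
ee_rot: [0.512, -0.487, -0.512, -0.488]
contact_force: [0.4, 0.3, -2.0]
gripper_width: 38.7
```

```bash
python3 - <<'E'
from h import *
plan(489,-11.7,28,0.05);s=status.read_state();print(s['contact_force'],s['gripper_width'])
E
```

```text
now [489.4 -12.3  36.3] yaw 0.0496 tilt [ 7.e-04 -1.e-04 -1.e+00]
shift [8.28 0.35 0.64] spin deg -0.02
[ 0.38022736  0.29137512 -1.96702492] 38.73497095193352
```

>>> apply_moves(
  targets="3 0 0.5 0 1;5 0 0.5 0 1;6 0 0.5 0 1;6 0 0.5 0 1;6 0 0.5 0 1",
)

```text
clock: 15.65
position: [488.9, -12.3, 30.1]
ee_rot: [0.512, -0.488, -0.512, -0.488]
contact_force: [-1.0, -0.9, -2.4]
gripper_width: 38.6
```

>>> apply_moves(
  targets="1 0 0.5 0 1;1 0 0.5 0 1;1 0 0.5 0 1",
)

```text
clock: 15.9
position: [489.0, -12.0, 29.4]
ee_rot: [0.512, -0.488, -0.512, -0.488]
contact_force: [-0.7, -2.3, 3.3]
gripper_width: 38.8
```

```bash
python3 - <<'E'
from h import *
d=snap('wrist','w19');plan(530,-9.6,28,0.05)
cv2.imwrite('pics/w19b.png',cv2.resize(cv2.convertScaleAbs(cv2.imread('pics/w19.png'),alpha=1.4),(800,600),interpolation=cv2.INTER_CUBIC))
E
```

```text
now [489.  -12.   29.3] yaw 0.0484 tilt [ 7.e-04 -0.e+00 -1.e+00]
shift [  1.38 -41.04   0.39] spin deg -0.09
```

View pics/w19b.png

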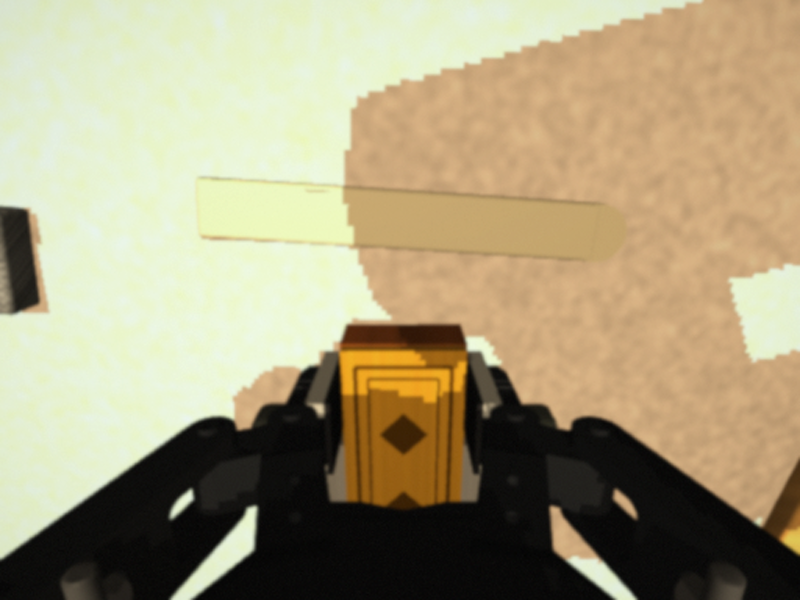

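>>> apply_moves(
  targets="0 -6 0 0 1;0 -13 0.2 0 1;0 -20 0.3 0 1;0 -26 0.3 0 1;0 -30 0.3 0 1;0 -30 0.3 0 1",
)

```text
clock: 16.45
position: [516.6, -10.8, 29.4]
ee_rot: [-0.511, 0.489, 0.513, 0.486]
contact_force: [-7.5, -0.4, 11.1]
gripper_width: 38.7
```

```bash
python3 - <<'E'
from h import *
d=snap('wrist','w20');plan(545,-8.8,29,0.05);s=status.read_state();print(s['contact_force'],s['wrist_torque'])
cv2.imwrite('pics/w20b.png',cv2.resize(cv2.convertScaleAbs(cv2.imread('pics/w20.png'),alpha=1.4),(800,600),interpolation=cv2.INTER_CUBIC))
E
```

```text
now [516.6 -10.8  29.4] yaw 0.0483 tilt [-0.0048 -0.0012 -1.    ]
shift [  0.3  -28.44   0.62] spin deg -0.1
[-5.73823677 -0.88330737 11.41134804] [-0.19720423  1.87746553  0.06728285]
```

View pics/w20b.png

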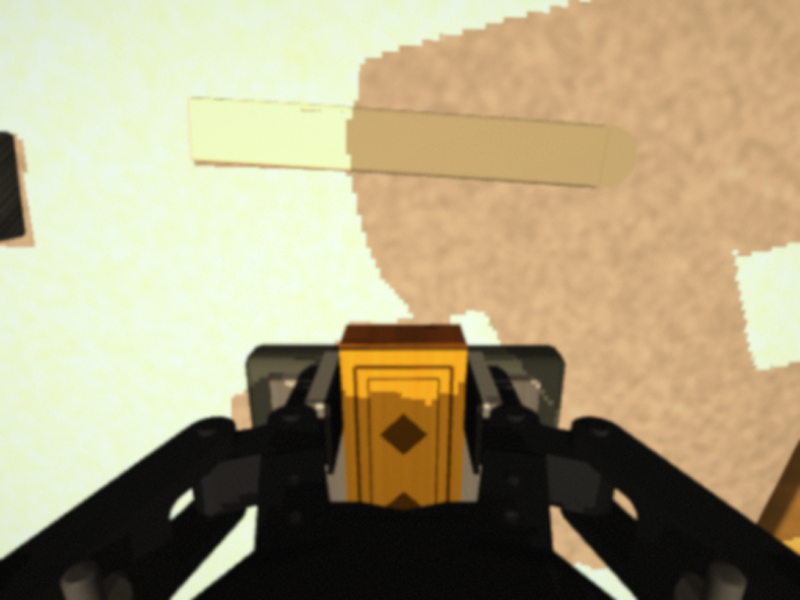

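>>> apply_moves(
  targets="-0.6 0 0.4 0 1;-0.6 0 0.8 0 1;-0.6 -1 0.8 0 1",
)

```text
clock: 16.75
position: [518.8, -9.3, 29.4]
ee_rot: [-0.511, 0.488, 0.512, 0.487]
contact_force: [-5.6, 0.6, 7.1]
gripper_width: 38.6
```

>>> apply_moves(
  targets="-0.6 0 0 0 1;-0.6 -1 0 0 1;-0.6 -2 0 0 1;-0.6 -2 0 0 1",
)

```text
clock: 17.08
position: [522.4, -8.9, 29.8]
ee_rot: [0.512, -0.487, -0.512, -0.488]
contact_force: [0.3, 0.3, -1.3]
gripper_width: 38.5
```

>>> apply_moves(
  targets="0 -2 0 0 1;0 -4 0 0 1;0 -6 0 0 1;0 -8 0 0 1;0 -10 0 0 1;0 -12 0 0 1;0 -13 0 0 1;0 -13 0 0 1",
)

```text
clock: 17.75
position: [534.5, -8.7, 29.8]
ee_rot: [-0.512, 0.488, 0.512, 0.488]
contact_force: [-2.5, 0.2, -0.7]
gripper_width: 38.6
```

```bash
python3 - <<'E'
from h import *
d=snap('side','s21');plan(545,-8.8,29,0.05);s=status.read_state();print(s['contact_force'],s['wrist_torque'])
crop('s21',180,170,330,250,5);snap('wrist','w21')
cv2.imwrite('pics/w21b.png',cv2.resize(cv2.convertScaleAbs(cv2.imread('pics/w21.png'),alpha=1.4),(800,600),interpolation=cv2.INTER_CUBIC))
E
```

```text
now [534.5  -8.6  29.8] yaw 0.048 tilt [-6.e-04 -2.e-04 -1.e+00]
shift [  0.78 -10.44  -0.66] spin deg -0.11
[-1.93647298 -0.63438255 -0.99652855] [-0.18163345  0.73500345 -0.02549846]
```

View pics/s21_c180_170.png

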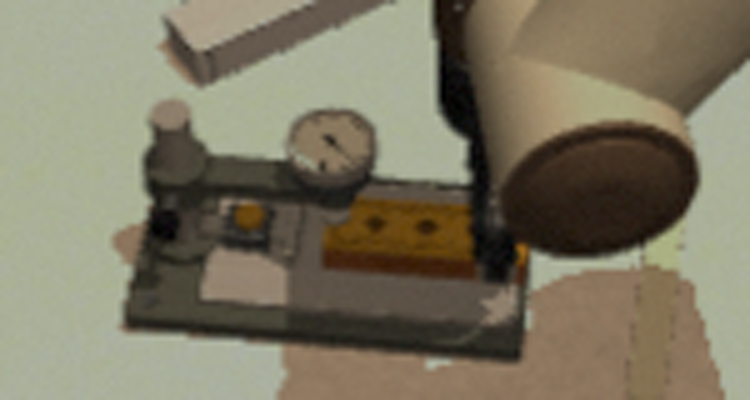

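View pics/w21b.png

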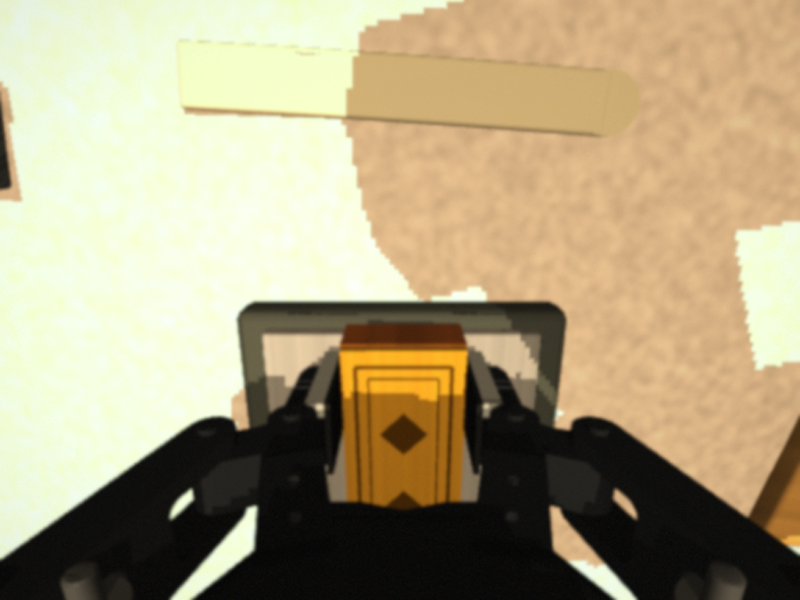

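>>> apply_moves(
  targets="0 -2 -0.3 0 1;0 -4 -0.5 0 1;0 -6 -0.5 0 1;0 -8 -0.5 0 1;0 -8 -0.5 0 1",
)

```text
clock: 18.27
position: [543.7, -8.4, 30.0]
ee_rot: [0.512, -0.487, -0.512, -0.488]
contact_force: [-0.8, -0.9, -3.0]
gripper_width: 38.6
```

>>> apply_moves(
  targets="0.3 -0.5 0 0 1;0.3 -1 0 0 1;0.3 -1.5 0 0 1",
)

```text
clock: 18.52
position: [544.0, -8.5, 29.7]
ee_rot: [-0.512, 0.488, 0.512, 0.488]
contact_force: [-3.3, 0.4, -1.8]
gripper_width: 38.7
```

>>> apply_moves(
  targets="0 -0.5 0 0 1;0 -1 0 0 1;0 -1 0 0 1",
)

```text
clock: 18.77
position: [545.2, -8.5, 29.8]
ee_rot: [-0.512, 0.488, 0.512, 0.488]
contact_force: [-2.6, -1.1, -1.4]
gripper_width: 38.5
```

>>> apply_moves(
  targets="0 -0.5 0 0 1;0 -1 0 0 1;0 -1 0 0 1",
)

```text
clock: 19.02
position: [546.3, -8.4, 29.7]
ee_rot: [0.512, -0.488, -0.512, -0.488]
contact_force: [-2.8, -1.7, -1.4]
gripper_width: 38.7
```

>>> apply_moves(
  targets="0 -0.5 0 0 1;0 -0.8 0 0 1;0 -0.8 0 0 1",
)

```text
clock: 19.27
position: [547.1, -8.4, 29.7]
ee_rot: [0.512, -0.488, -0.512, -0.488]
contact_force: [-3.0, -0.4, -1.2]
gripper_width: 38.5
```

>>> apply_moves(
  targets="0 -0.4 0 0 1;0 -0.8 0 0 1;0 -0.8 0 0 1",
)

```text
clock: 19.52
position: [547.9, -8.3, 29.7]
ee_rot: [0.512, -0.488, -0.512, -0.488]
contact_force: [-2.9, 0.1, -0.8]
gripper_width: 38.4
```

Steady at −2.9 N of sliding friction, no stop yet; going on with small, separate steps.

>>> apply_moves(
  targets="0 -0.3 0 0 1;0 -0.6 0 0 1;0 -0.6 0 0 1",
)

```text
clock: 19.77
position: [548.5, -8.3, 29.7]
ee_rot: [0.512, -0.488, -0.512, -0.488]
contact_force: [-2.5, 0.3, -1.6]
gripper_width: 38.5
```

>>> apply_moves(
  targets="0 -0.3 0 0 1;0 -0.6 0 0 1;0 -0.6 0 0 1",
)

```text
clock: 20.02
position: [549.1, -8.3, 29.7]
ee_rot: [0.512, -0.488, -0.512, -0.488]
contact_force: [-2.5, -0.4, -1.3]
gripper_width: 38.5
```

>>> apply_moves(
  targets="0 -0.3 0 0 1;0 -0.6 0 0 1;0 -0.6 0 0 1",
)

```text
clock: 20.27
position: [549.7, -8.3, 29.7]
ee_rot: [0.512, -0.488, -0.512, -0.488]
contact_force: [-2.6, 0.8, -1.4]
gripper_width: 38.4
```

>>> apply_moves(
  targets="0 -0.3 0 0 1;0 -0.6 0 0 1;0 -0.6 0 0 1",
)

```text
clock: 20.52
position: [550.1, -8.2, 29.7]
ee_rot: [-0.512, 0.488, 0.512, 0.488]
contact_force: [-3.6, 0.4, -0.7]
gripper_width: 38.4
```

>>> apply_moves(
  targets="0 -0.3 0 0 1;0 -0.3 0 0 1",
)

```text
clock: 20.68
position: [550.1, -8.2, 29.7]
ee_rot: [-0.512, 0.488, 0.512, 0.488]
contact_force: [-4.6, -0.1, -0.6]
gripper_width: 38.4
```

>>> apply_moves(
  targets="0 -0.3 0 0 1;0 -0.3 0 0 1",
)

```text
clock: 20.85
position: [550.1, -8.3, 29.6]
ee_rot: [-0.512, 0.488, 0.512, 0.487]
contact_force: [-5.1, 0.5, -0.4]
gripper_width: 38.4
```

>>> apply_moves(
  targets="0 -0.3 0 0 1;0 -0.3 0 0 1",
)

```text
clock: 21.02
position: [550.1, -8.3, 29.6]
ee_rot: [-0.511, 0.488, 0.512, 0.487]
contact_force: [-6.4, 0.6, 0.0]
gripper_width: 38.7
```

```bash
python3 - <<'E'
from h import *
d=snap('wrist','w22');plan(550,-8.4,29,0.05);s=status.read_state();print(s['contact_force'],s['wrist_torque'])
cv2.imwrite('pics/w22b.png',cv2.resize(cv2.convertScaleAbs(cv2.imread('pics/w22.png'),alpha=1.4),(800,600),interpolation=cv2.INTER_CUBIC))
E
```

```text
now [550.1  -8.3  29.6] yaw 0.0483 tilt [-2.e-03 -2.e-04 -1.e+00]
shift [ 0.56  0.12 -0.11] spin deg -0.1
[-5.94243991  0.40536357 -0.43589279] [ 0.2975944   1.56820931 -0.00881723]
```

View pics/w22b.png

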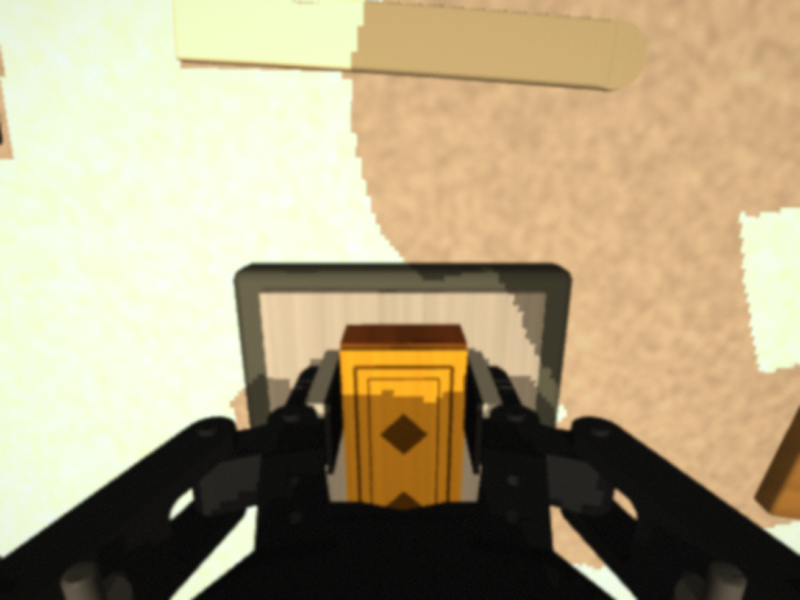

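>>> apply_moves(
  targets="0 0 0 0 0.3;0 0 0 0 0;0 0 0 0 -0.2;0 0 0 0 -0.5;0 0 0 0 -0.5",
)

```text
clock: 21.48
position: [552.7, -7.9, 30.4]
ee_rot: [0.513, -0.487, -0.511, -0.489]
contact_force: [-0.7, -0.6, 0.9]
gripper_width: 63.8
```

```bash
python3 - <<'E'
from h import *
d=snap('wrist','w23');plan(550,-8.4,29,0.05);s=status.read_state();print(s['contact_force'],s['wrist_torque'])
cv2.imwrite('pics/w23b.png',cv2.resize(cv2.convertScaleAbs(cv2.imread('pics/w23.png'),alpha=1.4),(800,600),interpolation=cv2.INTER_CUBIC))
E
```

```text
now [552.3  -8.   30.2] yaw 0.0488 tilt [ 2.4e-03  4.0e-04 -1.0e+00]
shift [ 1.21  2.29 -0.3 ] spin deg -0.07
[ 0.13866806 -0.23398292 -0.17000256] [-0.04444113  0.01649881  0.02280305]
```

View pics/w23b.png

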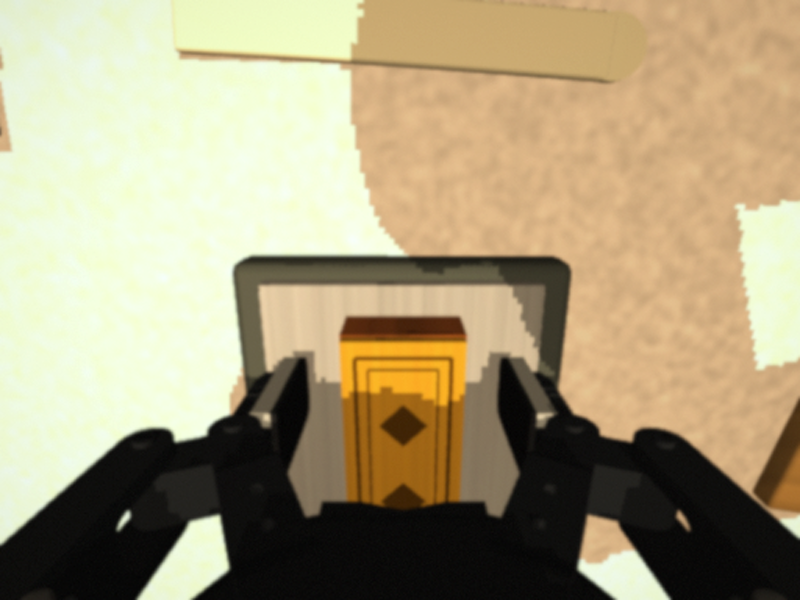

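>>> apply_moves(
  targets="-15 4 0 0 -0.6;-45 8 0 0 -1;-85 12 0 0 -1;-120 12 0 0 -1;-130 12 0 0 -1;-130 -20 0 0 -1;-130 -55 0 0 -1;-130 -75 0 0 -1;-130 -75 0 0 -1;-130 -75 0 0 -1",
)

```text
clock: 22.37
position: [626.5, -4.6, 158.7]
ee_rot: [-0.512, 0.488, 0.512, 0.488]
contact_force: [-1.1, -0.4, 0.1]
gripper_width: 85.6
```

```bash
python3 - <<'E'
from h import *
d=snap('wrist','w24');plan(550,-8.4,29,0.05);snap('top','t24');snap('side','s24')
im=lambda n:cv2.imread(f'pics/{n}.png')
cv2.imwrite('pics/w24b.png',cv2.resize(cv2.convertScaleAbs(im('w24'),alpha=1.4)[60:360,100:420],None,fx=2.5,fy=2,interpolation=cv2.INTER_CUBIC) if 0 else cv2.resize(cv2.convertScaleAbs(im('w24'),alpha=1.3)[80:320,130:380],None,fx=2.5,fy=2.5,interpolation=cv2.INTER_CUBIC))
cv2.imwrite('pics/s24b.png',cv2.resize(im('s24')[150:370,130:350],None,fx=2.7,fy=2.7,interpolation=cv2.INTER_CUBIC))
E
```

```text
now [625.6  -4.6 158.9] yaw 0.0481 tilt [-1.4e-03 -1.0e-04 -1.0e+00]
shift [ 1.2998e+02  7.5490e+01 -1.2000e-01] spin deg -0.11
```

View pics/w24b.png

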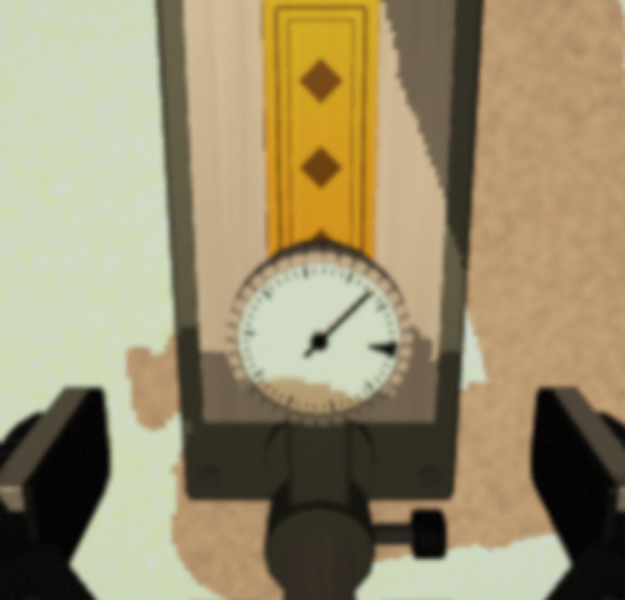

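View pics/s24b.png

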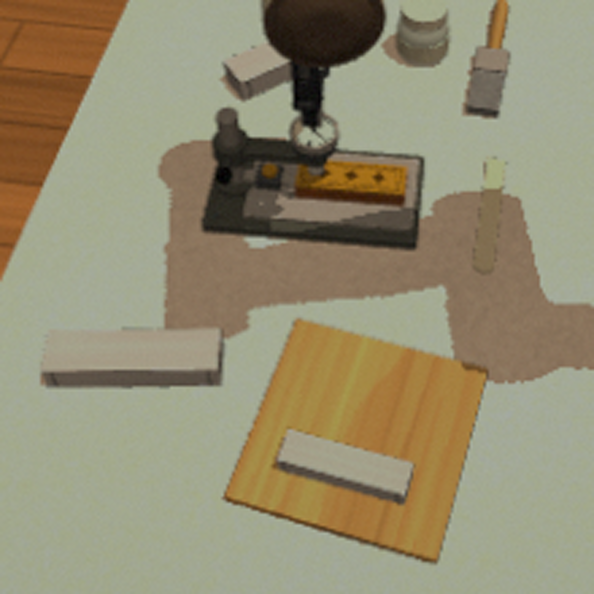

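```bash
python3 - <<'E'
from h import *
crop('w24',215,180,300,255,9)
crop('w24',190,70,330,260,4)
E
```

```text
(no output)
```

View pics/w24_c215_180.png

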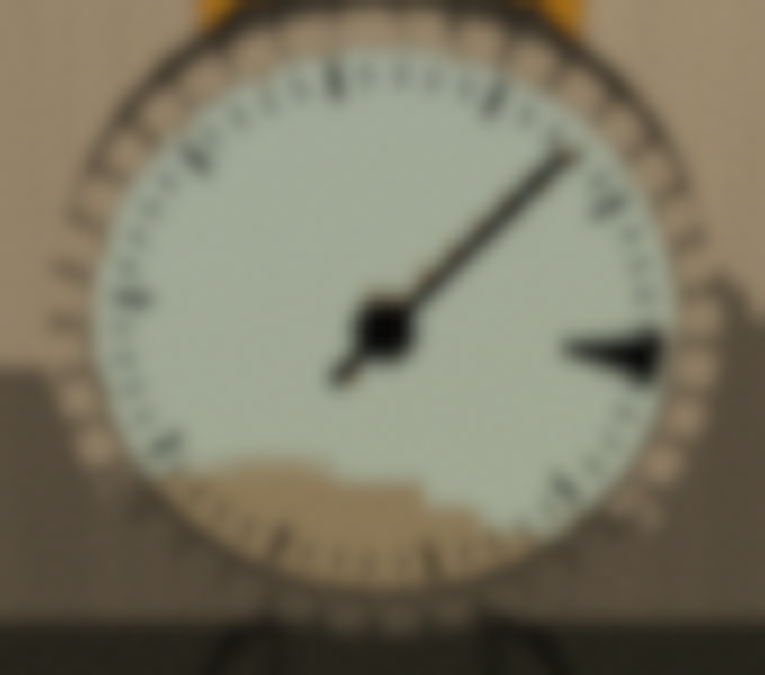

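View pics/w24_c190_70.png

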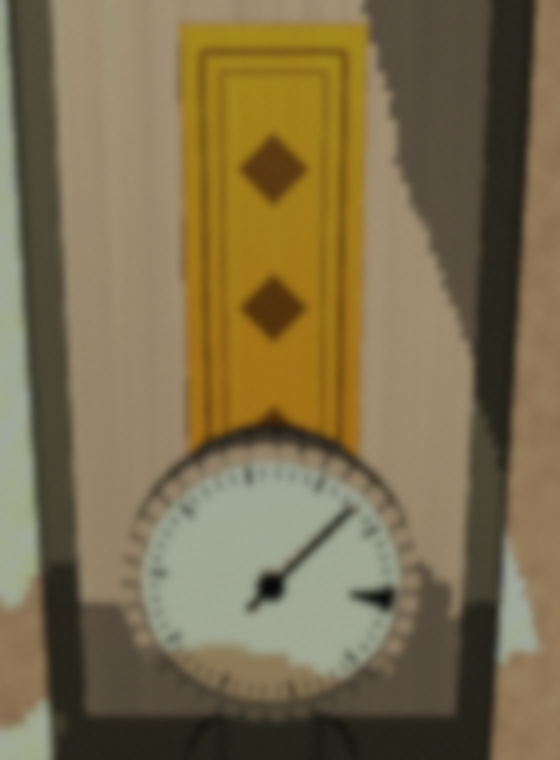

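```bash
python3 - <<'E'
from h import *
dial('w24',215,180,9,(384,329),(568,153),[(572,350),(645,355)],[(497,100),(336,82),(198,158),(130,298),(167,446),(280,540),(433,560),(565,490),(606,200)])
d=load('w24');f=lambda U,V,z:at(d,*px(190,70,4,U,V),z)[:2]
P={'nl':f(181,24,45.8),'nr':f(369,25,45.8),'fl':f(190,440,45.8),'fr':f(359,440,45.8)}
A={'l0':f(54,60,24),'l1':f(86,716,24),'r0':f(496,60,24),'r1':f(455,716,24)}
an=lambda a,b:np.arctan2(*(b-a)[::-1])
print(an(P['nl'],P['fl']),an(P['nr'],P['fr']),an(A['l0'],A['l1']),an(A['r0'],A['r1']))
D=[f(273,170,45.8),f(274,309,45.8)];print('diamonds',an(*D))
yw=.05;ex=np.array([np.cos(yw),np.sin(yw)]);ey=np.array([-ex[1],ex[0]])
o=np.array([631.7,-5.2])
for n,v in [*P.items(),*A.items()]:print(n,np.round([(v-o)@ex,(v-o)@ey],1))
E
```

```text
face c [631.11996277  -5.2730551 ] r 20.223646872726842 hub [631.27932042  -5.42508225] needle 138.5741571785797 20.25193297238221 mark via face c [np.float64(85.23772306575214), np.float64(86.15896536154405)] via hub [np.float64(85.89866807369096), np.float64(86.62913658669063)]
tick mod36 [14.3 13.5 12.7 13.8 15.1 13.9 13.4 12.4 16.6]
0.049728461275547566 0.04536321463145576 0.04684356636159051 0.03636043267766645
diamonds 0.055782176539888956
nl [-98.9 -18.8]
nr [-98.6  20.5]
fl [ -8.9 -18.8]
fr [-8.8 20.1]
l0 [-93.  -49.6]
l1 [ 73.8 -50.1]
r0 [-92.9  51.4]
r1 [74.  49.1]
```

```bash
python3 - <<'E'
from h import *
d=load('s24');f=lambda U,V,z:at(d,(U+.5)/2.7-.5+130,(V+.5)/2.7-.5+150,z)[:2]
B=[f(297,320,12),f(487,368,12),f(437,561,12),f(226,499,12)];c=np.mean(B,0);v=B[0]-B[1];yw=np.arctan2(v[1],v[0]);ex=np.array([np.cos(yw),np.sin(yw)]);ey=np.array([-ex[1],ex[0]])
M=[f(288,430,35.3),f(413,462,35.3),f(403,488,35.3),f(277,455,35.3)];m=np.mean(M,0);print('board',c,yw,'master in board',(m-c)@ex,(m-c)@ey,np.arctan2(*(M[0]-M[1])[::-1])-yw)
job.job_done();print(status.read_state()['clock'])
E
```

```text
board [536.59084653 274.91137333] -0.1314556505264663 master in board 3.7635896067124417 41.15679226857502 0.01787458732717799
the job is handed in; nothing more can be done
the job is handed in; nothing more can be done
```

I've handed the job in, at about 22.5 s of the 72 s. The gauge is zeroed, the master is on the board, and the stamping block is against the stop and released. No verdict was reported.

**What I did**
- **Bezel:** I turned it clockwise until the zero mark lay under the needle. A wrong spin value in the release move carried it about 8° too far, so I gripped it again, turned it back and let go. At release the mark and needle agreed within about 1°.
- **Master:** I chose the small bar under the plunger, because the two bars lying on the bench are larger. I drew it out along the anvil and laid it flat on the board's free half. The last side view puts it 4 mm along and 41 mm across from the board's centre, about 0.02 rad off the board's x. The wrist view gave 2 mm and 42 mm, against the 45 mm asked.
- **Block:** I slid it in by small steps. The push rose from about 2.6 N of sliding friction to 6.4 N and the motion stopped, so the net push on the stop was about 4 N. Midway along the anvil I was briefly pressing down with about 11 N, and I eased that off before the plunger.

**Last checks**
- **Block pose:** it is straight within about 0.01 rad and about 0.5 mm off centre. Its far end is at about x = +21 mm, which fits the stop as seen in the images.
- **Dial:** it reads about 52.6° (0.92 rad) behind zero, against the expected 0.94 rad. The difference is about 0.04 mm, within what I can read from the images.
- **Bystanders:** the jar, brush, folder and spare bars looked undisturbed by eye in the last side view; I did not measure them. The open gripper hung clear above the dial, touching nothing.

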